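# Ready the rooftop gas ring

## Robot

A 7-joint arm with a two-finger parallel gripper is mounted at the origin on the work surface. World frame = base frame: x ahead of the robot, y to its left, z up, the work surface at z = 0. Lengths are in m, angles in rad, forces in N, time in s.
With the tool pointing down it reaches from about 0.425 to 0.875 m from the base axis. Payload 8.4 kg.
Tool frame: the origin (TCP) lies midway between the tips of the shut fingers; the grasp point (between the pads) lies 19 mm behind it (arm.pinch_z is the distance from the TCP to the grasp point, in m); z points along the fingers, y is the direction in which the jaws open and shut (so a half turn about z gives the same grasp; the last joint's range is limited). The gripper opens to 87 mm and grips with 3 to 60 N. Pads are 19 mm wide; open, the fingers measure 117 mm over their backs; the gripper's body (75 mm by 190 mm) begins 51 mm behind the grasp point.
Start: joints at [1.032, 0.333, 0.04, 1.465, -0.013, 1.343, -0.059], TCP at [0.277, -0.588, 0.192] pointing down, gripper open.
Joint ranges: [-2.58, 2.58], [-0.38, 2.09], [-1.3, 1.39], [0.25, 2.4], [-1.5, 4.64], [0.08, 2.09], [-2.65, 2.65]. Speed limits (rad/s): [2.22, 2.22, 2.79, 2.79, 3.14, 3.14, 3.14].

## Interface

Orientations are given as a unit quaternion [x, y, z, w].
In Python, from workcell import arm gives the robot as it stands.
- The arm moves only by the tool move_arm, never from a script. Its argument "commands" is text: rows parted by semicolons, each of 7 numbers parted by spaces: the turn, a rotation vector about the tool's x, y, z in degrees, then the shift along the tool's x, y, z in cm, then the finger opening in cm, from 0 to 8.7. A call has 1 to 5 rows; each row shifts and turns the pose as measured when the row begins, along the tool's axes as they then stand; what a row does not reach is not made up. A row lasts 1/12 s, in which the tool goes at most 41.7 mm and 7.16 degrees, less where a joint would pass 70% of its speed; a pose out of reach is approached as far as the arm can. A call is refused whole if a number of a shift passes 4.17 or a number of a turn 7.16, either way. A call with a gripper value outside its range is refused whole. The fingers move at their own pace and stop on an object; "force" is the grip in N (left out, the last holds). Time passes only in rows, so rows that do not move let the fingers close. It gives the time, the measured TCP pose, the force and the opening at its end, in the units of the state.
- arm.read_state(): the state, without advancing time (a new reading comes with each control period).
- arm.snapshot(name): name is "scene" or "side" or "wrist"; returns a dict with "color" (384x512x3 uint8, red, green, blue), "depth" (384x512 float32, m along the optical axis (not along the pixel's ray), 0 where there is no reading), "mtx" (3x3 intrinsics, pixels), "T" (4x4, takes a point from camera to world coordinates). Camera axes: x right, y up, looking along -z (the intrinsics and any distortion apply to the point x, -y, -z); pixel columns grow to the right and rows downward; lengths in m; the calibration is good to about 2 mm. A picture is of the moment at which its call begins.
- arm.finish_job(): hands the job in, once; it reports no verdict.
The state is a dict: "time_s": time; "qpos": joint angles; "qd": joint speeds; "joint_torque": joint torques, N m; "eef_pos": TCP position; "ee_rot": TCP orientation; "force": force on the tool from outside, world axes, zero at the start; "torque": the same for the moment, N m; "width": finger opening in m.
Only numpy, scipy, OpenCV 4.12 (cv2) and the standard library are available. Lean on these libraries where they do the work, as an engineer would, in place of code of your own. Each camera call takes 0.05 s, during which the arm holds its last target.

## Task

Get the gas ring ready for a pan, using your fingers only to push: push the drip tray that sticks out of its front fully home, and flip the hinged steel cover up by its front lip and over past upright, so that it stays leaning open by itself. Do not grip or pinch the cover or the tray, let go of everything at the end, and leave the saucepan, tumbler, rolling pin and turntable standing where they are.

Things in the scene. Friction and masses are not known exactly. Their poses are not given: they have to be found in the camera images.
- stove: the gas ring: a square low steel box, 220 mm deep (its own x) by 240 mm wide (its own y), 78 mm high to its rim, fixed to the counter; origin at the centre of its underside, on the counter. Its front (its own -x) faces to the robot's right (world -y), give or take 0.3 rad; a flat steel cover closes its top
- cover (a joint): angle of the cover, rad: 0 closed (lying flat on the rim), 1.57 upright, 1.95 leaning back fully open against its stop. The hinge is almost free: below upright the cover falls shut, past upright it falls open. The cover weighs about 0.4 kg (0.3 to 0.5); 1 to 3 N upwards at its lip lifts it
- cover_lip (a point): middle of the front edge of the cover's lip, at the level of its underside: 78 mm above the counter when closed, 237 mm from the hinge line. The lip is a flat tongue 80 mm wide, mid-front, that continues the plate 37 mm beyond its front edge and juts out 37 mm past the front of the box; below it is only the drip tray's front. Turns with the cover; its own -x points out along the lip
- cover_hinge (a point): middle of the hinge line of the cover, a flat steel plate 236 mm wide, 200 mm long from hinge to front edge (the lip goes 37 mm further), 8 mm thick; the point lies at the level of its underside, 78 mm above the counter and 90 mm behind the centre of the gas ring; the hinge runs along the gas ring's own y
- tray (a joint): how far the drip tray stands out, m: 0 fully home against its stop, at most 0.08. It slides along the gas ring's own x, out of its front (its own -x), below the cover's lip, with about 1.5 N of friction, and stays where it is left
- tray_front (a point): centre of the outer face of the tray's flat front plate, which is 204 mm long (along the gas ring's own y), 30 mm high (17 to 47 mm above the counter), 8 mm thick, and faces the gas ring's own -x; the point is 32 mm above the counter and moves with the tray. With the tray home this face is 10 mm outside the front of the box, so the lip overhangs its middle by 27 mm; 60 mm at either end are not overhung
- turntable: white plastic turntable 224 mm across, standing loose, with four closed spice tubs (72 mm across, lids 96 mm above the counter) fixed on it; origin at the centre of its underside. A bystander: leave it alone
- saucepan: steel saucepan, 170 mm across, 95 mm high, dark handle 150 mm long towards its own -y; origin at the centre of its underside. A bystander
- tumbler: glass tumbler, 72 mm across, 110 mm high; origin at the centre of its underside. A bystander
- rolling_pin: wooden rolling pin lying on the counter beyond the gas ring, 46 mm thick, 420 mm long along its own x; origin under its middle. A bystander

How it is judged:
By the outcome, as a careful person would: the job done as asked, in the order asked, and still so for the second after the job is handed in, with the robot touching nothing.
It also fails if it takes over 53 s, if anything falls off the work surface, if the arm or the gripper's body presses on something with over 40 N, if the wrist force passes 120 N, or if a joint passes its speed limit or range.

## Working session

There is one attempt and no reset: what is moved stays moved. The work goes in short steps, Python scripts to look and compute and a tool call to move; the robot and the scene stay as the last step left them, time stands still between calls to the robot, and variables do not carry over. Pictures are saved under pics/ and viewed, and the job is handed in when it is done.

Besides the shell and the picture viewer there is one more tool, called after "Request:" as name(argument=value, ...) on one line, values as JSON. move_arm: Moves the arm, as the interface text tells. Its arguments: {"type":"object","properties":{"commands":{"type":"string"},"force":{"type":"number"}},"required":["commands"]}

```bash
mkdir -p pics; ls
python3 - <<'E'
from workcell import arm
import cv2,numpy as np
print(arm.read_state())
for n in ["scene","side","wrist"]:
    s=arm.snapshot(n); cv2.imwrite(f"pics/{n}0.png",s["color"][:,:,::-1]); np.savez(f"{n}0.npz",**s)
    print(n,s["T"].round(3).tolist(),s["mtx"].round(1).tolist())
E
```

```text
pics
{'time_s': 0.0, 'qpos': array([ 1.03182143,  0.33390547,  0.03989503,  1.46625289, -0.01340622,
        1.3432686 , -0.05851496]), 'qd': array([ 0.00131392, -0.00022623,  0.00172523, -0.00160616, -0.00178359,
       -0.00040056, -0.00148223]), 'joint_torque': array([-1.42792553e-03, -6.56366515e+01,  1.33409634e+00, -4.03789866e+01,
       -5.99404983e-02,  4.50326165e-02,  1.13006261e-04]), 'eef_pos': array([ 0.27647777, -0.58771859,  0.1908721 ]), 'ee_rot': array([ 9.75927530e-01,  2.18093652e-01, -2.23124976e-04, -7.51612974e-04]), 'force': array([-0.19087634,  0.5594136 , -0.06325474]), 'torque': array([-0.00476483,  0.0056343 ,  0.06257662]), 'width': 0.08748568062939509}
scene [[-0.571, -0.524, 0.632, 1.678], [0.821, -0.355, 0.447, 0.773], [-0.01, 0.774, 0.633, 1.193], [0.0, 0.0, 0.0, 1.0]] [[493.6, 0.0, 247.7], [0.0, 493.6, 197.6], [0.0, 0.0, 1.0]]
side [[0.928, 0.257, -0.268, 0.108], [-0.371, 0.654, -0.66, -1.184], [0.006, 0.712, 0.702, 1.303], [0.0, 0.0, 0.0, 1.0]] [[480.6, 0.0, 257.7], [0.0, 480.6, 195.5], [0.0, 0.0, 1.0]]
wrist [[0.426, 0.868, 0.255, 0.346], [-0.905, 0.41, 0.118, -0.555], [-0.002, -0.281, 0.96, 0.384], [0.0, 0.0, 0.0, 1.0]] [[269.3, 0.0, 261.5], [0.0, 269.3, 191.2], [0.0, 0.0, 1.0]]
```

View pics/scene0.png

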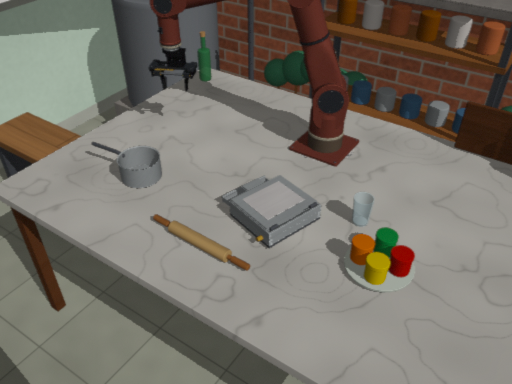

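View pics/side0.png

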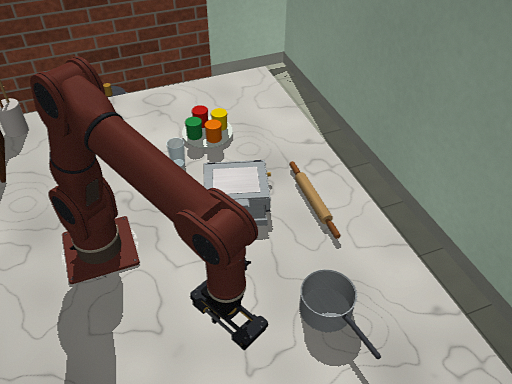

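View pics/wrist0.png

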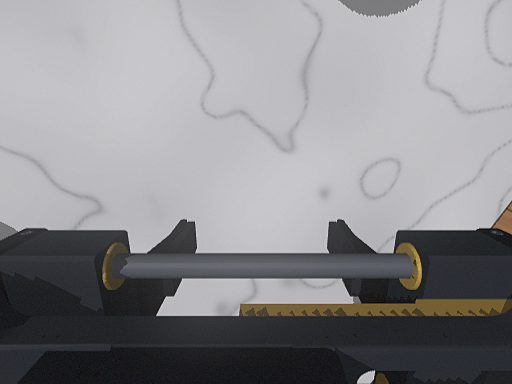

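The scene view shows the stove around (270,207), with the tray sticking out at left (232,195). The tumbler is at (362,210), the turntable at (382,262), the pin at (200,242) and the pan at (140,168). The side view is partly blocked by the arm. Next I'll take measurements from the depth data.

```bash
cat > h.py <<'E'
import numpy as np,cv2
def cloud(s):
    d=s["depth"];K=s["mtx"];v,u=np.indices(d.shape)
    p=np.stack([(u-K[0,2])/K[0,0]*d,-(v-K[1,2])/K[1,1]*d,-d],-1)
    w=p@s["T"][:3,:3].T+s["T"][:3,3]; w[d<=0]=np.nan
    return w
E
python3 - <<'E'
from h import *
s=np.load("scene0.npz");w=cloud(s)
c=cv2.resize(s["color"][160:250,200:330,::-1],None,fx=6,fy=6,interpolation=cv2.INTER_CUBIC);cv2.imwrite("pics/crop0.png",c)
s2=np.load("side0.npz");w2=cloud(s2)
for n,W in (("scene",w),("side",w2)):
    x,y,z=W[...,0],W[...,1],W[...,2]
    m=(x>.35)&(x<.85)&(y>-.4)&(y<.2)&(z>.078)&(z<.095)
    P=np.c_[x[m],y[m]].astype(np.float32)
    print(n,m.sum(),np.median(z[m]) if m.sum() else 0)
    # exclude outliers via connected comps
    nl,L,st,_=cv2.connectedComponentsWithStats(m.astype(np.uint8))
    for k in np.argsort(-st[1:,4])[:4]+1:
        Q=np.c_[x[L==k],y[L==k]].astype(np.float32); print(st[k],cv2.minAreaRect(Q),np.median(z[L==k]))
for (u,v) in [(232,195),(228,190),(225,188),(270,235),(240,215),(275,205),(262,238)]:
    print(u,v,w[v,u].round(3))
E
```

```text
scene 2728 0.0866166914369415
[ 229  175   88   58 2695] ((0.529636800289154, 0.059776633977890015), (0.2575526237487793, 0.24487490952014923), 75.44332122802734) 0.08667340081641628
[269 231   5   3   8] ((0.6682357788085938, 0.15186463296413422), (0.005553639028221369, 0.016291543841362), 80.97749328613281) 0.07968212627997906
[287 219   6   5   6] ((0.5885399580001831, 0.17387790977954865), (0.003358502173796296, 0.02528376691043377), 74.65100860595703) 0.07944279760068562
[294 218   4   2   5] ((0.568941593170166, 0.1823752373456955), (0.008162304759025574, 0.012091326527297497), 63.73051834106445) 0.08081320070387799
side 2159 0.08532313522810808
[ 204  160   66   48 2153] ((0.5235881209373474, 0.05659736692905426), (0.2575766146183014, 0.23548227548599243), 73.47109985351562) 0.08533507043699728
[235 161   2   1   2] ((0.5652070045471191, 0.17372560501098633), (0.003911680541932583, 0.0), 156.5218963623047) 0.08140007569994046
[238 161   1   1   1] ((0.5755248069763184, 0.17374828457832336), (0.0, 0.0), 0.0) 0.07816937085942222
[241 161   1   1   1] ((0.5847604870796204, 0.16467450559139252), (0.0, 0.0), 0.0) 0.08250871835258322
232 195 [ 0.543 -0.101  0.038]
228 190 [ 0.491 -0.16   0.001]
225 188 [ 0.486 -0.178  0.   ]
270 235 [0.673 0.15  0.069]
240 215 [0.637 0.002 0.058]
275 205 [0.551 0.092 0.086]
262 238 [0.675 0.12  0.04 ]
```

View pics/crop0.png

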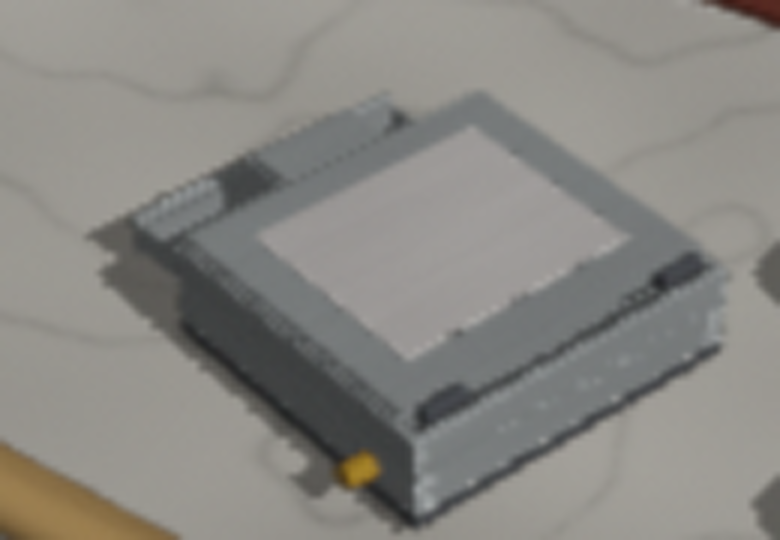

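```bash
cat > fit.py <<'E'
from h import *
from scipy.optimize import minimize
def proj(s,P):
    q=(P-s["T"][:3,3])@s["T"][:3,:3]; K=s["mtx"]
    return np.c_[K[0,2]+K[0,0]*q[:,0]/-q[:,2],K[1,2]-K[1,1]*q[:,1]/-q[:,2]]
L=np.array([[.09,-.118],[.09,.118],[-.11,.118],[-.11,.04],[-.147,.04],[-.147,-.04],[-.11,-.04],[-.11,-.118]])
def mk(s,p,z=.086):
    c,si=np.cos(p[2]),np.sin(p[2]); xy=L@np.array([[c,si],[-si,c]])+p[:2]
    uv=proj(s,np.c_[xy,np.full(len(xy),z)])
    m=np.zeros((384,512),np.uint8); cv2.fillPoly(m,[np.round((uv)*256).astype(np.int32)],255,cv2.LINE_AA,8); return m
if __name__=="__main__":
    for n in ("scene","side"):
        s=np.load(n+"0.npz");w=cloud(s);x,y,z=w[...,0],w[...,1],w[...,2]
        m=(x>.35)&(x<.85)&(y>-.4)&(y<.2)&(z>.081)&(z<.092)
        m=cv2.morphologyEx(m.astype(np.uint8),cv2.MORPH_CLOSE,np.ones((3,3)))
        T=m*255.
        valid=~(z>.1)
        f=lambda p:np.abs(mk(s,p)-T)[valid].sum()/255
        best=min((minimize(f,[.53,.065,a],method="Nelder-Mead",options=dict(initial_simplex=[[.53,.065,a],[.55,.065,a],[.53,.085,a],[.53,.065,a+.1]],xatol=1e-4,fatol=.1)) for a in (1.2,1.3,1.4,1.5)),key=lambda r:r.fun)
        print(n,best.x,best.fun,m.sum())
        p=best.x;c,si=np.cos(p[2]),np.sin(p[2])
        X=(x-p[0])*c+(y-p[1])*si;Y=-(x-p[0])*si+(y-p[1])*c
        t=(X<-.112)&(X>-.3)&(abs(Y)<.14)&(z>.02)&(z<.06)
        for zl in [(.02,.03),(.03,.042),(.042,.052)]:
            q=t&(z>zl[0])&(z<zl[1]); 
            if q.sum():print(zl,q.sum(),"X",np.percentile(X[q],[0,5,25,50,75,100]).round(3),"Y",Y[q].min().round(3),Y[q].max().round(3))
        q=(z>.081)&(z<.092)&(abs(X)<.2)&(abs(Y)<.14); print("cover X",np.percentile(X[q],[0,.5,99.5,100]).round(3),"Y",np.percentile(Y[q],[0,.5,99.5,100]).round(3), "lip", np.percentile(Y[q&(X<-.118)],[0,2,98,100]).round(3) if (q&(X<-.118)).any() else None)
E
python3 fit.py
```

```text
scene [0.5365151  0.0816137  1.28368833] 154.65882352941176 2670
(0.02, 0.03) 44 X [-0.187 -0.184 -0.179 -0.176 -0.173 -0.144] Y -0.097 0.106
(0.03, 0.042) 95 X [-0.189 -0.184 -0.179 -0.176 -0.172 -0.115] Y -0.112 0.106
(0.042, 0.052) 78 X [-0.189 -0.187 -0.183 -0.18  -0.174 -0.118] Y -0.114 0.103
cover X [-0.151 -0.145  0.102  0.111] Y [-0.121 -0.116  0.118  0.122] lip [-0.038 -0.034  0.04   0.044]
side [0.52684027 0.07627595 1.2640696 ] 114.33333333333333 2180
(0.02, 0.03) 121 X [-0.184 -0.181 -0.146 -0.135 -0.124 -0.112] Y -0.104 -0.043
(0.03, 0.042) 40 X [-0.184 -0.183 -0.179 -0.177 -0.141 -0.113] Y -0.103 -0.053
(0.042, 0.052) 36 X [-0.187 -0.182 -0.179 -0.177 -0.172 -0.12 ] Y -0.104 -0.06
cover X [-0.148 -0.14   0.1    0.105] Y [-0.12  -0.117  0.112  0.115] lip [-0.042 -0.042 -0.     0.   ]
```

```bash
cat > plan.py <<'E'
import sys,json
from h import *
from workcell import arm
from scipy.spatial.transform import Rotation as R, Slerp
C=np.array([.533,.080]);YAW=1.28
xs=np.array([np.cos(YAW),np.sin(YAW),0]);ys=np.array([-np.sin(YAW),np.cos(YAW),0]);zz=np.array([0,0,1.])
def world(X,Y,Z): return np.r_[C,0]+X*xs+Y*ys+Z*zz
def rot(t):
    t=np.deg2rad(t); z=np.sin(t)*xs-np.cos(t)*zz; x=np.cos(t)*xs+np.sin(t)*zz
    return R.from_matrix(np.c_[x,np.cross(z,x),z])
def stv(p): d=p-np.r_[C,0]; return np.array([d@xs,d@ys,d[2]])
def show():
    s=arm.read_state(); r=R.from_quat(s["ee_rot"]);M=r.as_matrix();z=M[:,2]
    print("t",round(s["time_s"],2),"stove XYZ",stv(s["eef_pos"]).round(4),"tilt",np.degrees(np.arctan2(z@xs,-z[2])).round(1),"sideways",np.degrees(np.arcsin(z@ys)).round(1),"F(stove)",[round(float(s["force"]@a),1) for a in(xs,ys,zz)],"w",round(s["width"],3),"q",s["qpos"].round(2))
    return s
def plan(X,Y,Z,t,op=0,vmax=3.5,wmax=6.5,n=None):
    s=show(); p0=s["eef_pos"];r0=R.from_quat(s["ee_rot"]);p1=world(X,Y,Z);r1=rot(t)
    ang=np.degrees((r0.inv()*r1).magnitude()); n0=int(max(np.ceil(ang/wmax),np.ceil(np.linalg.norm(p1-p0)*100/vmax),1)); n=n or n0
    sl=Slerp([0,1],R.concatenate([r0,r1])); rows=[]
    for i in range(n):
        a,b=sl(i/n),sl((i+1)/n); w=np.degrees((a.inv()*b).as_rotvec()); d=a.inv().apply((p1-p0)/n)*100
        rows.append(" ".join(f"{v:.1f}" for v in [*w,*d])+f" {op}")
    for i in range(0,n,5): print("; ".join(rows[i:i+5]))
if __name__=="__main__":
    a=[float(v) for v in sys.argv[1:]]
    plan(*a[:4],**({"n":int(a[4])} if len(a)>4 else {})) if a else show()
E
python3 plan.py -.28 -.075 .2 45
python3 - <<'E'
from h import *
w=cloud(np.load("scene0.npz"))
for n,(u,v) in dict(pan=(140,158),tumbler=(362,210),pin=(200,242),pinL=(155,219),pinR=(245,265)).items(): print(n,np.nanmedian(w[v-3:v+4,u-3:u+4].reshape(-1,3),0).round(3))
E
```

```text
t 0.15 stove XYZ [-0.7133  0.0542  0.1911] tilt 0.0 sideways 0.0 F(stove) [-0.2, -0.5, 0.6] w 0.087 q [ 1.03  0.33  0.04  1.47 -0.01  1.34 -0.06]
1.4 3.2 -3.5 3.0 -1.8 -0.1 0; 1.4 3.2 -3.5 3.1 -1.6 0.1 0; 1.4 3.2 -3.5 3.1 -1.4 0.4 0; 1.4 3.2 -3.5 3.2 -1.2 0.6 0; 1.4 3.2 -3.5 3.2 -1.0 0.8 0
1.4 3.2 -3.5 3.2 -0.8 1.0 0; 1.4 3.2 -3.5 3.2 -0.6 1.2 0; 1.4 3.2 -3.5 3.2 -0.3 1.4 0; 1.4 3.2 -3.5 3.1 -0.1 1.6 0; 1.4 3.2 -3.5 3.0 0.1 1.7 0
1.4 3.2 -3.5 2.9 0.3 1.9 0; 1.4 3.2 -3.5 2.7 0.6 2.1 0; 1.4 3.2 -3.5 2.6 0.8 2.2 0
pan [ 0.563 -0.557  0.039]
tumbler [0.401 0.35  0.081]
pin [ 0.805 -0.042  0.04 ]
pinL [ 0.791 -0.261  0.026]
pinR [0.799 0.136 0.031]
```

Request:
move_arm(commands="1.4 3.2 -3.5 3 -1.8 0 0; 1.4 3.2 -3.5 3 -1.6 0 0; 1.4 3.2 -3.5 3 -1.4 0.4 0; 1.4 3.2 -3.5 3 -1.2 0.6 0; 1.4 3.2 -3.5 3 -1 0.8 0", force=10)

```text
time_s: 0.57
eef_pos: [0.3672, -0.4449, 0.1928]
ee_rot: [0.919, 0.363, 0.125, -0.092]
force: [-0.1, 0.0, 0.5]
width: 0.0614
```

Request:
move_arm(commands="1.4 3.2 -3.5 3 -0.8 1 0; 1.4 3.2 -3.5 3 -0.6 1.2 0; 1.4 3.2 -3.5 3 -0.3 1.4 0; 1.4 3.2 -3.5 3 0 1.6 0; 1.4 3.2 -3.5 3 0 1.7 0")

```text
time_s: 0.98
eef_pos: [0.4587, -0.2983, 0.1954]
ee_rot: [0.815, 0.493, 0.247, -0.18]
force: [-0.3, -0.5, -0.2]
width: 0.0284
```

```bash
python3 plan.py -.25 -.075 .12 45
```

```text
t 0.98 stove XYZ [-0.3838 -0.0373  0.1954] tilt 35.4 sideways -3.5 F(stove) [-0.5, 0.1, -0.2] w 0.028 q [ 1.05  0.35 -0.21  1.59 -0.48  1.5   0.46]
0.9 1.8 -1.9 1.4 0.3 2.8 0; 0.9 1.8 -1.9 1.3 0.4 2.9 0; 0.9 1.8 -1.9 1.2 0.5 2.9 0; 0.9 1.8 -1.9 1.1 0.6 2.9 0; 0.9 1.8 -1.9 0.9 0.7 2.9 0
```

Request:
move_arm(commands="0.9 1.8 -1.9 1.4 0.3 2.8 0; 0.9 1.8 -1.9 1.3 0.4 2.8 0; 0.9 1.8 -1.9 1.2 0.5 2.8 0; 0.9 1.8 -1.9 1.1 0.6 2.8 0; 0.9 1.8 -1.9 0.9 0.7 2.8 0")

```text
time_s: 1.4
eef_pos: [0.5351, -0.1779, 0.1237]
ee_rot: [0.738, 0.555, 0.309, -0.229]
force: [0.7, 0.0, -0.6]
width: 0.0014
```

```bash
python3 plan.py -.23 -.075 .038 45
python3 - <<'E'
from workcell import arm
import cv2,numpy as np
for n in ["wrist","side"]:
    s=arm.snapshot(n); cv2.imwrite(f"pics/{n}1.png",s["color"][:,:,::-1]); np.savez(f"{n}1.npz",**s)
E
```

```text
t 1.4 stove XYZ [-0.2464 -0.076   0.1237] tilt 45.2 sideways 0.2 F(stove) [0.2, -0.7, -0.6] w 0.001 q [ 0.97  0.49 -0.32  1.67 -0.59  1.37  0.6 ]
-0.1 -0.1 0.2 -1.6 -0.0 2.4 0; -0.1 -0.1 0.2 -1.6 -0.0 2.4 0; -0.1 -0.1 0.2 -1.6 -0.0 2.4 0
```

View pics/wrist1.png

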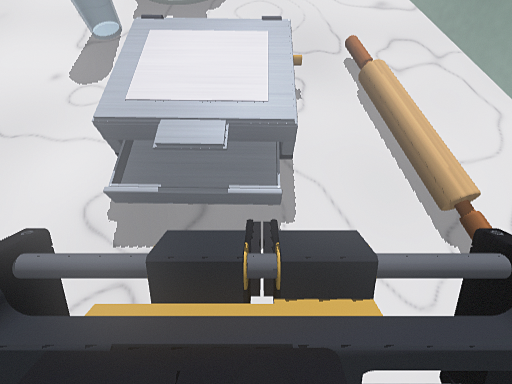

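View pics/side1.png

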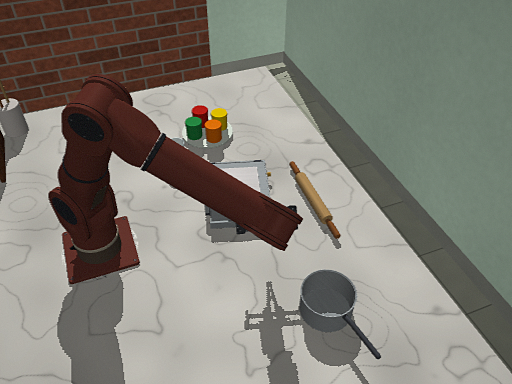

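The wrist view is clear. It shows the cover, the lip at about (190,135), the tray front at about (195,195) and the shut fingers at (262,235). I'll refine the stove's pose from this view.

Run:
```python
from fit import *
s=np.load("wrist1.npz");w=cloud(s);x,y,z=w[...,0],w[...,1],w[...,2]
m=(x>.3)&(x<.85)&(y>-.4)&(y<.25)&(z>.079)&(z<.094)
n,Lb,st,_=cv2.connectedComponentsWithStats(m.astype(np.uint8)); k=Lb[100,200]; m=(Lb==k).astype(np.uint8)
print(st[k],np.median(z[m>0]))
T=m*255.;f=lambda p:np.abs(mk(s,p)-T).sum()/255
r=minimize(f,[.533,.08,1.28],method="Nelder-Mead",options=dict(initial_simplex=[[.533,.08,1.28],[.55,.08,1.28],[.533,.095,1.28],[.533,.08,1.33]],xatol=1e-4,fatol=.1))
p=r.x;print(p,r.fun)
c,si=np.cos(p[2]),np.sin(p[2]);X=(x-p[0])*c+(y-p[1])*si;Y=-(x-p[0])*si+(y-p[1])*c
q=m>0;print("X",np.percentile(X[q],[0,.5,99.5,100]).round(3),"Y",np.percentile(Y[q],[0,.5,99.5,100]).round(3))
l=q&(X<-.115);print("lip Y",np.percentile(Y[l],[1,99]).round(3))
for lo,hi in((.02,.03),(.03,.042)):
    t=(X<-.15)&(X>-.25)&(z>lo)&(z<hi)&(abs(Y)<.15)&(np.indices(z.shape)[0]<215);print(t.sum(),np.percentile(X[t],[5,50,95]).round(3),np.percentile(Y[t],[1,99]).round(3))
```

```text
[   92    15   205   136 20978] 0.08675690385560186
[0.52963513 0.07629033 1.27526739] 1032.207843137255
X [-0.144 -0.143  0.097  0.109] Y [-0.117 -0.115  0.115  0.119]
lip Y [-0.039  0.04 ]
1330 [-0.18  -0.156 -0.151] [-0.097  0.098]
931 [-0.18 -0.18 -0.16] [-0.098  0.099]
```

```bash
sed -i 's/C=np.array.*/C=np.array([.531,.078]);YAW=1.276/' plan.py; python3 plan.py -.22 -.072 .028 45
```

```text
t 1.5 stove XYZ [-0.2395 -0.0767  0.1217] tilt 45.5 sideways 0.7 F(stove) [0.9, -0.0, 0.1] w 0.0 q [ 0.96  0.5  -0.33  1.67 -0.59  1.37  0.6 ]
-0.2 -0.2 0.2 -1.8 -0.1 2.7 0; -0.2 -0.2 0.2 -1.8 -0.1 2.7 0; -0.2 -0.2 0.2 -1.8 -0.2 2.7 0
```

Request:
move_arm(commands="-0.2 -0.2 0.2 -1.8 -0.1 2.6 0; -0.2 -0.2 0.2 -1.8 -0.1 2.6 0; -0.2 -0.2 0.2 -1.8 -0.2 2.6 0; 0 0 0 0 0 0 0")

```text
time_s: 1.83
eef_pos: [0.5365, -0.157, 0.0258]
ee_rot: [0.742, 0.552, 0.306, -0.226]
force: [-1.9, 1.3, 0.4]
width: 0.0006
```

```bash
python3 plan.py -.135 -.072 .028 45 5
```

```text
t 1.83 stove XYZ [-0.2233 -0.0736  0.0258] tilt 44.7 sideways -0.0 F(stove) [0.7, 2.2, 0.4] w 0.001 q [ 0.94  0.59 -0.33  1.75 -0.59  1.19  0.67]
0.0 0.1 0.0 1.3 -0.0 1.2 0; 0.0 0.1 0.0 1.3 -0.0 1.2 0; 0.0 0.1 0.0 1.3 -0.0 1.2 0; 0.0 0.1 0.0 1.3 -0.0 1.2 0; 0.0 0.1 0.0 1.3 -0.0 1.2 0
```

Request:
move_arm(commands="0 0 0 1.2 0 1.2 0; 0 0 0 1.2 0 1.2 0; 0 0 0 1.2 0 1.2 0; 0 0 0 1 0 1 0; 0 0 0 0.7 0 0.7 0")

```text
time_s: 2.25
eef_pos: [0.5614, -0.0855, 0.0299]
ee_rot: [0.744, 0.55, 0.306, -0.223]
force: [-1.0, -1.4, 1.5]
width: 0.0003
```

```bash
python3 plan.py -.120 -.072 .028 45
```

```text
t 2.25 stove XYZ [-0.1476 -0.0766  0.0299] tilt 44.5 sideways -0.4 F(stove) [-1.7, 0.6, 1.5] w 0.0 q [ 0.87  0.54 -0.38  1.83 -0.64  1.1   0.62]
0.4 0.5 0.0 1.8 -0.5 2.1 0
```

Contact with the tray is about 1.7 N, which matches its sliding friction. I'll creep forward to the stop.

Request:
move_arm(commands="0 0 0 0.6 0 0.7 0; 0 0 0 0.5 0 0.5 0; 0 0 0 0.3 0 0.3 0")

```text
time_s: 2.5
eef_pos: [0.5694, -0.0625, 0.0314]
ee_rot: [0.743, 0.552, 0.306, -0.222]
force: [-0.3, -1.5, 0.6]
width: 0.0004
```

```bash
python3 plan.py
```

```text
t 2.5 stove XYZ [-0.1233 -0.0775  0.0314] tilt 44.4 sideways -0.4 F(stove) [-1.5, -0.1, 0.6] w 0.0 q [ 0.85  0.53 -0.39  1.84 -0.66  1.07  0.6 ]
```

Request:
move_arm(commands="0 0 0 0.3 0 0.4 0; 0 0 0 0.2 0 0.2 0; 0 0 0 0.2 0 0.2 0")

```text
time_s: 2.75
eef_pos: [0.5729, -0.0513, 0.0313]
ee_rot: [0.743, 0.552, 0.306, -0.221]
force: [-2.8, -1.7, 2.1]
width: 0.0007
```

```bash
python3 plan.py
```

```text
t 2.75 stove XYZ [-0.1116 -0.0776  0.0313] tilt 44.4 sideways -0.4 F(stove) [-2.4, 2.2, 2.1] w 0.001 q [ 0.83  0.53 -0.4   1.85 -0.66  1.05  0.59]
```

Request:
move_arm(commands="0 0 0 0.2 0 0.2 0; 0 0 0 0.2 0 0.2 0")

```text
time_s: 2.92
eef_pos: [0.5745, -0.0459, 0.0312]
ee_rot: [0.743, 0.552, 0.306, -0.222]
force: [-2.3, -1.8, 3.5]
width: 0.0003
```

```bash
python3 plan.py;python3 - <<'E'
from workcell import arm
import cv2,numpy as np
for n in ["wrist"]:
    s=arm.snapshot(n); cv2.imwrite(f"pics/{n}2.png",s["color"][:,:,::-1]); np.savez(f"{n}2.npz",**s)
E
```

```text
t 2.92 stove XYZ [-0.1059 -0.0776  0.0312] tilt 44.4 sideways -0.4 F(stove) [-2.4, 1.7, 3.5] w 0.0 q [ 0.83  0.53 -0.41  1.86 -0.67  1.04  0.58]
```

View pics/wrist2.png

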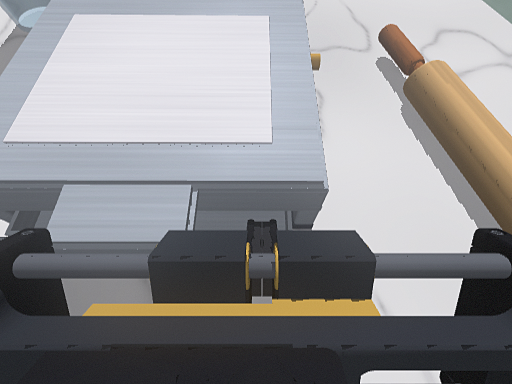

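Run:
```python
from h import *
from plan import stv
s=np.load("wrist2.npz");w=cloud(s)
for u in (215,232,243,280,300):
    for v in range(184,232,6): print(u,v,stv(w[v,u]).round(3))
for u,v in((130,205),(130,235),(120,245),(20,215),(20,225)):print(u,v,stv(w[v,u]).round(3))
c=cv2.resize(s["color"][170:240,170:340,::-1],None,fx=4.5,fy=4.5,interpolation=cv2.INTER_CUBIC);cv2.imwrite("pics/crop2.png",c)
```

```text
215 184 [-0.105 -0.048  0.082]
215 190 [-0.108 -0.048  0.08 ]
215 196 [-0.109 -0.047  0.072]
215 202 [-0.108 -0.046  0.063]
215 208 [-0.109 -0.045  0.054]
215 214 [-0.101 -0.04   0.026]
215 220 [-0.106 -0.041  0.027]
215 226 [-0.111 -0.041  0.025]
232 184 [-0.105 -0.059  0.082]
232 190 [-0.108 -0.058  0.079]
232 196 [-0.108 -0.058  0.071]
232 202 [-0.108 -0.057  0.062]
232 208 [-0.108 -0.056  0.053]
232 214 [-0.101 -0.053  0.026]
232 220 [-0.106 -0.054  0.025]
232 226 [-0.111 -0.054  0.026]
243 184 [-0.106 -0.065  0.082]
243 190 [-0.109 -0.065  0.08 ]
243 196 [-0.109 -0.065  0.073]
243 202 [-0.108 -0.064  0.063]
243 208 [-0.108 -0.064  0.053]
243 214 [-0.102 -0.062  0.027]
243 220 [-0.106 -0.062  0.025]
243 226 [-0.111 -0.062  0.025]
280 184 [-0.106 -0.087  0.083]
280 190 [-0.109 -0.088  0.081]
280 196 [-0.109 -0.088  0.072]
280 202 [-0.108 -0.089  0.063]
280 208 [-0.108 -0.089  0.053]
280 214 [-0.101 -0.092  0.025]
280 220 [-0.106 -0.092  0.025]
280 226 [-0.11  -0.091  0.024]
300 184 [-0.105 -0.1    0.081]
300 190 [-0.108 -0.1    0.08 ]
300 196 [-0.108 -0.101  0.072]
300 202 [-0.108 -0.102  0.062]
300 208 [-0.109 -0.103  0.054]
300 214 [-0.108 -0.105  0.043]
300 220 [-0.108 -0.106  0.031]
300 226 [-0.108 -0.108  0.018]
130 205 [-0.122 -0.003  0.086]
130 235 [-0.139 -0.006  0.086]
120 245 [-0.143 -0.001  0.082]
20 215 [-0.109  0.098  0.041]
20 225 [-0.115  0.099  0.037]
```

View pics/crop2.png

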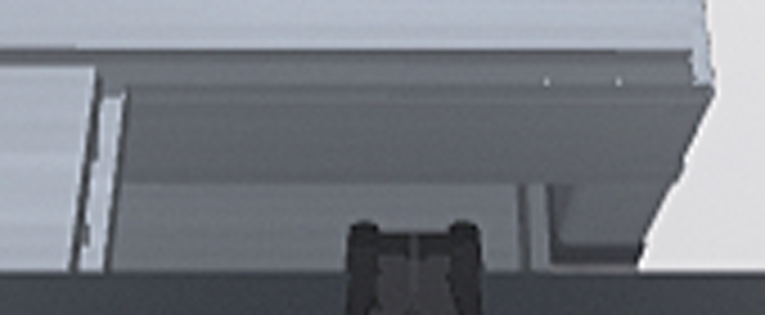

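The finger tip appears to be inside the tray: the tray floor shows at (240,220), z≈0.025, right beside the tip. I'll back straight out along the tool axis and look again.

Request:
move_arm(commands="0 0 0 0 0 -2 0; 0 0 0 0 0 -3 0; 0 0 0 0 0 -4 0; 0 0 0 0 0 -4 0")

```text
time_s: 3.3
eef_pos: [0.544, -0.1245, 0.1215]
ee_rot: [0.74, 0.554, 0.305, -0.23]
force: [2.5, -0.1, -0.5]
width: 0.0004
```

```bash
python3 plan.py;python3 - <<'E'
from workcell import arm
import cv2,numpy as np
for n in ["wrist"]:
    s=arm.snapshot(n); cv2.imwrite(f"pics/{n}3.png",s["color"][:,:,::-1]); np.savez(f"{n}3.npz",**s)
E
```

```text
t 3.3 stove XYZ [-0.1899 -0.0713  0.1215] tilt 44.9 sideways 0.5 F(stove) [0.7, -2.4, -0.5] w 0.0 q [ 0.92  0.44 -0.36  1.74 -0.62  1.3   0.56]
```

View pics/wrist3.png

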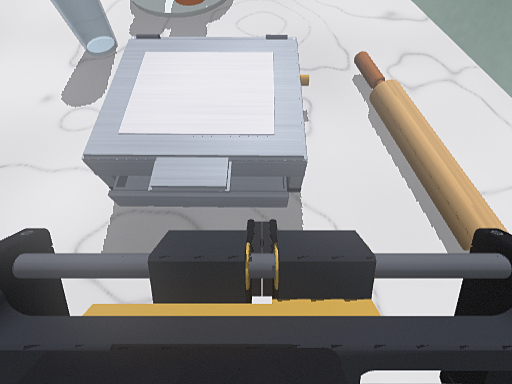

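Run:
```python
from h import *
from plan import stv
s=np.load("wrist3.npz");w=cloud(s)
for u in (135,255,275):
    for v in range(170,220,3): print(u,v,stv(w[v,u]).round(3))
K=s["mtx"];from workcell import arm
q=(arm.read_state()["eef_pos"]-s["T"][:3,3])@s["T"][:3,:3];print("tcp px",K[0,2]+K[0,0]*q[0]/-q[2],K[1,2]-K[1,1]*q[1]/-q[2], -q[2]); print(s["depth"][222:240:4,262])
```

```text
135 170 [-0.108  0.072  0.061]
135 173 [-0.108  0.074  0.055]
135 176 [-0.095  0.089  0.026]
135 179 [-0.099  0.088  0.025]
135 182 [-0.103  0.087  0.026]
135 185 [-0.107  0.087  0.025]
135 188 [-0.121  0.076  0.042]
135 191 [-0.127  0.073  0.046]
135 194 [-0.131  0.072  0.046]
135 197 [-0.133  0.073  0.043]
135 200 [-0.133  0.077  0.035]
135 203 [-0.133  0.079  0.028]
135 206 [-0.133  0.083  0.02 ]
135 209 [-0.128  0.092 -0.   ]
135 212 [-0.133  0.091  0.001]
135 215 [-0.137  0.09   0.001]
135 218 [-0.141  0.089  0.   ]
255 170 [-0.109 -0.062  0.063]
255 173 [-0.108 -0.062  0.056]
255 176 [-0.108 -0.062  0.05 ]
255 179 [-0.098 -0.061  0.026]
255 182 [-0.102 -0.061  0.026]
255 185 [-0.107 -0.061  0.026]
255 188 [-0.121 -0.062  0.044]
255 191 [-0.126 -0.062  0.046]
255 194 [-0.13  -0.062  0.047]
255 197 [-0.133 -0.062  0.045]
255 200 [-0.133 -0.062  0.038]
255 203 [-0.133 -0.062  0.03 ]
255 206 [-0.133 -0.062  0.022]
255 209 [-0.127 -0.061 -0.   ]
255 212 [-0.131 -0.061 -0.001]
255 215 [-0.135 -0.062  0.   ]
255 218 [-0.139 -0.062 -0.   ]
275 170 [-0.108 -0.084  0.063]
275 173 [-0.108 -0.085  0.057]
275 176 [-0.109 -0.085  0.051]
275 179 [-0.097 -0.086  0.025]
275 182 [-0.101 -0.086  0.025]
275 185 [-0.105 -0.086  0.024]
275 188 [-0.11  -0.086  0.026]
275 191 [-0.125 -0.085  0.046]
275 194 [-0.131 -0.085  0.048]
275 197 [-0.132 -0.085  0.044]
275 200 [-0.133 -0.085  0.038]
275 203 [-0.132 -0.086  0.029]
275 206 [-0.133 -0.086  0.022]
275 209 [-0.126 -0.087 -0.001]
275 212 [-0.131 -0.087 -0.   ]
275 215 [-0.135 -0.087 -0.   ]
275 218 [-0.139 -0.087 -0.001]
tcp px 267.15045979179956 224.3391441635497 0.19929601849093787
[0.17315577 0.16695046 0.16159707 0.15699154 0.15175925]
```

The tray's face is now at X≈−0.133, so it is still about 13 mm out. The tilted finger slid over the plate's top edge. I'll push the rest with the tool nearly upright and lower.

```bash
sed -i 's/C=np.array.*/C=np.array([.5306,.0766]);YAW=1.276/' plan.py; python3 plan.py -.19 -.074 .10 12
```

```text
t 3.35 stove XYZ [-0.196  -0.0747  0.1262] tilt 44.6 sideways -0.1 F(stove) [-6.0, -2.0, 3.9] w 0.001 q [ 0.93  0.44 -0.35  1.73 -0.61  1.31  0.56]
0.0 -5.4 0.0 -0.2 -0.0 0.4 0; 0.0 -5.4 0.0 -0.2 -0.0 0.4 0; 0.0 -5.4 0.0 -0.2 -0.0 0.4 0; 0.0 -5.4 0.0 -0.1 -0.0 0.4 0; 0.0 -5.4 0.0 -0.1 -0.0 0.4 0
0.0 -5.4 0.0 -0.0 -0.0 0.4 0
```

Request:
move_arm(commands="0 -5.4 0 -0.2 0 0.4 0; 0 -5.4 0 -0.2 0 0.4 0; 0 -5.4 0 -0.2 0 0.4 0; 0 -5.4 0 -0.1 0 0.4 0; 0 -5.4 0 -0.1 0 0.4 0")

```text
time_s: 3.77
eef_pos: [0.5476, -0.144, 0.1046]
ee_rot: [0.801, 0.581, 0.12, -0.08]
force: [0.1, -0.1, -2.1]
width: 0.0008
```

Request:
move_arm(commands="0 -5.4 0 0 0 0.4 0")

```text
time_s: 3.85
eef_pos: [0.5488, -0.1438, 0.1014]
ee_rot: [0.806, 0.584, 0.082, -0.05]
force: [0.8, 1.0, -0.7]
width: 0.0002
```

```bash
sed -i 's/C=np.array.*/C=np.array([.5314,.0794]);YAW=1.276/' plan.py; python3 plan.py -.175 -.074 .024 12
```

```text
t 3.85 stove XYZ [-0.2085 -0.0815  0.1014] tilt 10.9 sideways -1.1 F(stove) [1.2, -0.5, -0.7] w 0.0 q [ 0.59  0.25 -0.32  1.79 -0.13  1.1   0.02]
0.4 0.4 -0.4 0.6 -0.3 2.7 0; 0.4 0.4 -0.4 0.6 -0.3 2.7 0; 0.4 0.4 -0.4 0.6 -0.3 2.8 0
```

Request:
move_arm(commands="0.4 0.4 -0.4 0.5 -0.3 2.7 0; 0.4 0.4 -0.4 0.5 -0.3 2.7 0; 0.4 0.4 -0.4 0.5 -0.3 2.5 0; 0 0 0 0 0 0 0")

```text
time_s: 4.18
eef_pos: [0.556, -0.1037, 0.028]
ee_rot: [0.794, 0.599, 0.086, -0.058]
force: [-1.7, 0.9, -1.1]
width: 0.0004
```

```bash
python3 plan.py -.14 -.074 .024 12 5
```

```text
t 4.18 stove XYZ [-0.1681 -0.0767  0.028 ] tilt 11.9 sideways -0.4 F(stove) [0.3, 1.9, -1.1] w 0.0 q [ 0.55  0.33 -0.35  1.86 -0.12  0.95  0.01]
0.1 0.0 0.2 0.5 -0.0 0.2 0; 0.1 0.0 0.2 0.5 -0.0 0.2 0; 0.1 0.0 0.2 0.5 -0.0 0.2 0; 0.1 0.0 0.2 0.5 -0.1 0.2 0; 0.1 0.0 0.2 0.5 -0.1 0.2 0
```

Request:
move_arm(commands="0.1 0 0.2 0.5 0 0.2 0; 0.1 0 0.2 0.5 0 0.2 0; 0.1 0 0.2 0.5 0 0.2 0; 0.1 0 0.2 0.5 0 0.2 0; 0.1 0 0.2 0.4 0 0.2 0")

```text
time_s: 4.6
eef_pos: [0.5655, -0.08, 0.0259]
ee_rot: [0.801, 0.59, 0.083, -0.061]
force: [0.3, -0.3, -0.2]
width: 0.0006
```

```bash
python3 plan.py -.12 -.074 .024 12 5
```

```text
t 4.6 stove XYZ [-0.1426 -0.079   0.0259] tilt 11.9 sideways -0.1 F(stove) [-0.2, -0.4, -0.2] w 0.001 q [ 0.51  0.34 -0.35  1.85 -0.11  0.94 -0.06]
0.0 0.0 -0.1 0.4 -0.1 0.1 0; 0.0 0.0 -0.1 0.4 -0.1 0.1 0; 0.0 0.0 -0.1 0.4 -0.1 0.1 0; 0.0 0.0 -0.1 0.4 -0.1 0.1 0; 0.0 0.0 -0.1 0.4 -0.1 0.1 0
```

Request:
move_arm(commands="0 0 0 0.4 0 0.1 0; 0 0 0 0.4 0 0.1 0; 0 0 0 0.3 0 0.1 0; 0 0 0 0.3 0 0.1 0")

```text
time_s: 4.93
eef_pos: [0.5719, -0.0653, 0.0266]
ee_rot: [0.801, 0.589, 0.084, -0.06]
force: [0.2, -0.2, -0.1]
width: 0.0007
```

```bash
python3 plan.py
```

```text
t 4.93 stove XYZ [-0.1267 -0.0808  0.0266] tilt 11.8 sideways -0.3 F(stove) [-0.2, -0.2, -0.1] w 0.001 q [ 0.48  0.34 -0.36  1.85 -0.11  0.94 -0.09]
```

Request:
move_arm(commands="0 0 0 0.3 -0.1 0.1 0; 0 0 0 0.3 -0.1 0.1 0; 0 0 0 0.2 0 0 0")

```text
time_s: 5.18
eef_pos: [0.5725, -0.0557, 0.0263]
ee_rot: [0.801, 0.589, 0.084, -0.06]
force: [0.7, -0.2, -0.4]
width: 0.0006
```

```bash
python3 plan.py;python3 - <<'E'
from workcell import arm
import cv2,numpy as np
for n in ["wrist"]:
    s=arm.snapshot(n); cv2.imwrite(f"pics/{n}4.png",s["color"][:,:,::-1]); np.savez(f"{n}4.npz",**s)
E
```

```text
t 5.18 stove XYZ [-0.1174 -0.0786  0.0263] tilt 11.8 sideways -0.3 F(stove) [0.0, -0.7, -0.4] w 0.001 q [ 0.47  0.34 -0.36  1.85 -0.11  0.93 -0.11]
```

View pics/wrist4.png

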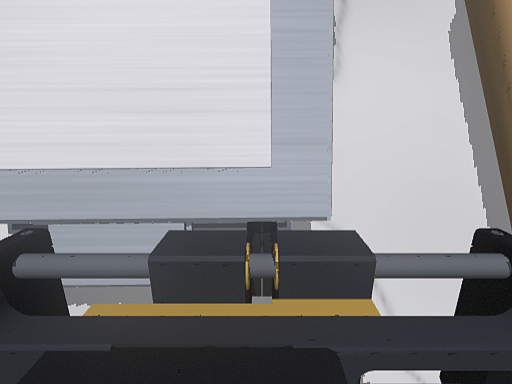

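Run:
```python
from h import *
from plan import stv,R
from workcell import arm
s=np.load("wrist4.npz");w=cloud(s);st=arm.read_state();M=R.from_quat(st["ee_rot"]).as_matrix()
for v in range(218,304,5):
    print(v,[((w[v,u]-st["eef_pos"])@M*1000).round(0).astype(int).tolist() for u in (240,250,255,262,270,282)], stv(w[v,236]).round(3),stv(w[v,284]).round(3),stv(w[v,300]).round(3))
```

```text
218 [[20, -13, -52], [20, -7, -51], [20, -5, -51], [20, -1, -53], [20, 4, -53], [20, 11, -52]] [-0.108 -0.063  0.082] [-0.108 -0.09   0.082] [-0.108 -0.099  0.082]
223 [[-4, -17, -1], [10, -8, -36], [9, -5, -33], [9, -1, -33], [11, 4, -37], [-4, 15, -2]] [-0.121 -0.058  0.027] [-0.122 -0.095  0.027] [-0.127 -0.111 -0.   ]
228 [[-2, -16, -17], [11, -8, -44], [9, -5, -41], [10, -1, -43], [10, 4, -44], [-2, 14, -17]] [-0.122 -0.06   0.043] [-0.122 -0.094  0.043] [-0.132 -0.111  0.001]
233 [[37, -8, -109], [11, -7, -51], [9, -5, -49], [10, -1, -49], [9, 4, -48], [37, 6, -108]] [-0.103 -0.069  0.139] [-0.103 -0.085  0.139] [-0.103 -0.091  0.141]
238 [[37, -8, -112], [11, -7, -58], [9, -5, -54], [8, -1, -53], [9, 4, -55], [37, 6, -111]] [-0.103 -0.069  0.144] [-0.104 -0.085  0.143] [-0.104 -0.09   0.143]
243 [[37, -8, -115], [10, -7, -63], [9, -4, -61], [5, -1, -54], [9, 4, -61], [37, 6, -115]] [-0.104 -0.069  0.148] [-0.104 -0.085  0.147] [-0.104 -0.09   0.147]
248 [[38, -7, -119], [11, -7, -69], [9, -4, -67], [9, -1, -66], [9, 4, -66], [37, 5, -118]] [-0.105 -0.07   0.15 ] [-0.105 -0.084
[... 1145 characters left out ...]
154] [-0.115 -0.084  0.153] [-0.114 -0.089  0.155]
288 [[26, -7, -123], [4, -6, -92], [-6, -4, -80], [-6, -1, -79], [-5, 3, -80], [27, 5, -125]] [-0.116 -0.07   0.154] [-0.116 -0.084  0.154] [-0.116 -0.089  0.153]
293 [[25, -7, -124], [1, -6, -93], [-8, -4, -80], [-7, -1, -82], [-9, 3, -80], [25, 5, -124]] [-0.118 -0.07   0.153] [-0.118 -0.084  0.153] [-0.118 -0.089  0.153]
298 [[23, -7, -123], [0, -6, -94], [-81, -7, 10], [-81, 0, 10], [-82, 7, 11], [24, 5, -125]] [-0.119 -0.07   0.153] [-0.119 -0.084  0.153] [-0.12  -0.089  0.153]
303 [[21, -7, -123], [-2, -6, -95], [-87, -7, 10], [-86, 0, 9], [-86, 7, 10], [23, 5, -126]] [-0.121 -0.07   0.153] [-0.12  -0.084  0.154] [-0.12  -0.089  0.155]
```

Run:
```python
from h import *
from plan import stv
from workcell import arm
s=np.load("wrist4.npz");w=cloud(s);print("cam",stv(s["T"][:3,3]), "row dir", stv(w[230,10]).round(3))
for v in range(217,233): print(v,stv(w[v,230]).round(3),stv(w[v,290]).round(3),stv(w[v,310]).round(3))
c=cv2.resize(s["color"][205:240,170:340,::-1],None,fx=4.5,fy=4.5,interpolation=cv2.INTER_NEAREST);cv2.imwrite("pics/crop4.png",c)
s=arm.snapshot("scene");np.savez("scene4.npz",**s)
cv2.imwrite("pics/scene4.png",cv2.resize(s["color"][130:260,180:340,::-1],None,fx=4.5,fy=4.5,interpolation=cv2.INTER_CUBIC))
```

```text
cam [-0.08119961 -0.07730862  0.23102957] row dir [-0.122  0.099  0.044]
217 [-0.106 -0.061  0.086] [-0.108 -0.094  0.08 ] [-0.108 -0.105  0.082]
218 [-0.108 -0.06   0.083] [-0.108 -0.094  0.082] [-0.108 -0.105  0.082]
219 [-0.108 -0.06   0.082] [-0.109 -0.094  0.082] [-0.109 -0.105  0.082]
220 [-0.109 -0.06   0.082] [-0.109 -0.094  0.081] [-0.109 -0.105  0.082]
221 [-0.109 -0.06   0.082] [-0.11  -0.094  0.081] [-0.125 -0.12   0.001]
222 [-0.121 -0.053  0.025] [-0.118 -0.098  0.043] [-0.126 -0.12  -0.   ]
223 [-0.122 -0.053  0.025] [-0.119 -0.098  0.043] [-0.127 -0.12   0.   ]
224 [-0.122 -0.054  0.029] [-0.119 -0.098  0.042] [-0.128 -0.12  -0.001]
225 [-0.122 -0.054  0.033] [-0.12  -0.098  0.042] [-0.129 -0.12   0.001]
226 [-0.122 -0.055  0.037] [-0.121 -0.098  0.043] [-0.13 -0.12 -0.  ]
227 [-0.122 -0.055  0.041] [-0.122 -0.098  0.042] [-0.131 -0.12  -0.001]
228 [-0.122 -0.055  0.043] [-0.122 -0.098  0.044] [-0.132 -0.12  -0.   ]
229 [-0.123 -0.055  0.043] [-0.123 -0.098  0.043] [-0.133 -0.12  -0.   ]
230 [-0.123 -0.055  0.043] [-0.124 -0.098  0.043] [-0.133 -0.12   0.   ]
231 [-0.102 -0.067  0.138] [-0.102 -0.087  0.138] [-0.103 -0.095  0.138]
232 [-0.102 -0.067  0.14 ] [-0.103 -0.087  0.139] [-0.102 -0.094  0.14 ]
```

View pics/crop4.png

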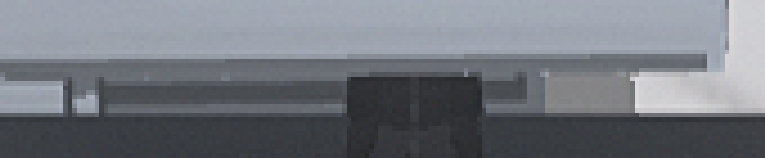

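View pics/scene4.png

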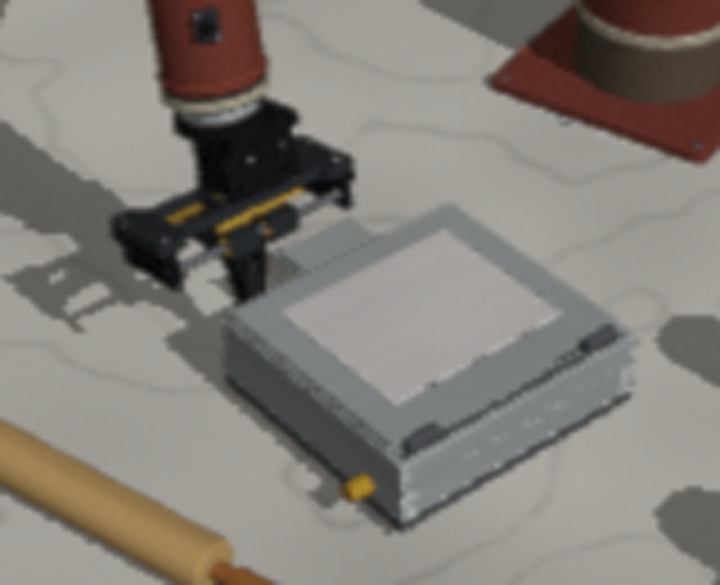

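```bash
python3 - <<'E'
from h import *
from plan import stv,R
from workcell import arm
s=np.load("scene4.npz");w=cloud(s);st=arm.read_state();M=R.from_quat(st["ee_rot"]).as_matrix()
t=(w-st["eef_pos"])@M*1000
for v in range(176,200,1):
    print(v,[t[v,u].round(0).astype(int).tolist() if np.isfinite(t[v,u,0]) else None for u in range(230,243,2)])
w3=np.load("wrist3.npz");
E
python3 plan.py
```

```text
176 [[22, 23, -141], [19, 13, -136], [27, 10, -137], [22, -2, -131], [18, -12, -126], [29, -14, -128], [29, -22, -125]]
177 [[24, 24, -139], [22, 16, -134], [20, 6, -130], [25, 1, -129], [24, -8, -125], [32, -11, -127], [42, -12, -129]]
178 [[20, 23, -133], [21, 16, -130], [23, 8, -127], [18, -3, -121], [30, -3, -125], [32, -10, -123], [41, -13, -125]]
179 [[19, 23, -129], [26, 19, -129], [26, 11, -126], [15, -4, -116], [33, -1, -123], [34, -8, -121], [43, -11, -122]]
180 [[23, 26, -127], [23, 18, -124], [28, 13, -124], [39, 12, -127], [38, 3, -123], [38, -5, -119], [39, -13, -116]]
181 [[30, 31, -128], [37, 27, -128], [35, 18, -124], [33, 9, -119], [30, -1, -114], [35, -6, -114], [34, -15, -110]]
182 [[33, 33, -126], [40, 29, -127], [36, 19, -121], [40, 14, -120], [26, -3, -108], [33, -7, -108], [39, -11, -109]]
183 [[29, 31, -120], [33, 26, -119], [37, 21, -118], [37, 12, -114], [15, -9, -97], [34, -6, -106], [-133, -120, 1]]
184 [[35, 36, -120], [39, 30, -119], [40, 23, -116], [35, 12, -109], [5, -15, -87], [-125, -105, -3], [-126, -115, 2]]
185 [[37, 38, -117], [39, 31, -115], [3
[... 1031 characters left out ...]
-53], [21, -6, -56], [27, -11, -56]]
195 [None, [-8, 10, -48], [14, 15, -58], [9, 3, -52], None, [32, 1, -59], [30, -8, -54]]
196 [[-94, -32, 7], [-5, 12, -46], [2, 8, -47], [23, 13, -57], [25, 6, -54], [29, 0, -53], [33, -6, -52]]
197 [[-87, -27, 7], [-4, 13, -43], [25, 23, -58], [24, 14, -53], [26, 7, -51], [36, 5, -54], [42, 0, -54]]
198 [[-84, -25, 9], [24, 31, -57], [24, 23, -54], [30, 18, -54], [41, 17, -57], [38, 7, -52], [41, 1, -50]]
199 [[22, 39, -56], [31, 36, -58], [33, 29, -56], [35, 22, -53], [38, 16, -52], [49, 14, -55], [43, 2, -47]]
t 5.28 stove XYZ [-0.1173 -0.0788  0.0265] tilt 11.9 sideways -0.3 F(stove) [-0.9, 0.8, 0.2] w 0.0 q [ 0.47  0.34 -0.36  1.85 -0.11  0.93 -0.11]
```

Request:
move_arm(commands="0 0 0 0 0 -2 0; 0 0 0 0 0 -3 0; 0 0 0 -1 0 -3 0; 0 0 0 -3 0 -2 0; 0 0 0 -3 0 -2 0")

```text
time_s: 5.7
eef_pos: [0.5426, -0.1382, 0.1299]
ee_rot: [0.797, 0.594, 0.083, -0.064]
force: [0.1, -1.9, -0.6]
width: 0.0005
```

```bash
python3 plan.py;python3 - <<'E'
from workcell import arm
from h import *
from plan import stv
s=arm.snapshot("wrist"); cv2.imwrite("pics/wrist5.png",s["color"][:,:,::-1]); np.savez("wrist5.npz",**s)
w=cloud(s)
for v in range(150,222,3): print(v,[stv(w[v,u]).round(3).tolist() for u in (165,262,275)])
E
```

```text
t 5.7 stove XYZ [-0.205  -0.0739  0.1299] tilt 12.0 sideways 0.3 F(stove) [-1.8, -0.7, -0.6] w 0.0 q [ 0.6   0.23 -0.32  1.75 -0.15  1.18  0.05]
150 [[-0.144, 0.047, -0.001], [-0.144, -0.073, -0.0], [-0.143, -0.089, -0.001]]
153 [[-0.148, 0.046, 0.001], [-0.147, -0.073, -0.0], [-0.147, -0.089, -0.0]]
156 [[-0.152, 0.047, -0.001], [-0.151, -0.073, -0.0], [-0.151, -0.089, 0.0]]
159 [[-0.155, 0.047, -0.0], [-0.155, -0.073, -0.001], [-0.155, -0.089, -0.001]]
162 [[-0.159, 0.047, 0.001], [-0.158, -0.073, 0.001], [-0.158, -0.089, -0.001]]
165 [[-0.163, 0.047, -0.0], [-0.162, -0.073, 0.0], [-0.162, -0.089, -0.0]]
168 [[-0.166, 0.048, -0.001], [-0.166, -0.073, 0.001], [-0.166, -0.089, -0.001]]
171 [[-0.17, 0.047, 0.0], [-0.169, -0.073, 0.0], [-0.169, -0.089, -0.0]]
174 [[-0.174, 0.048, -0.001], [-0.173, -0.073, 0.001], [-0.173, -0.089, 0.001]]
177 [[-0.178, 0.047, 0.001], [-0.177, -0.073, -0.0], [-0.177, -0.089, -0.001]]
180 [[-0.181, 0.048, -0.0], [-0.181, -0.073, 0.001], [-0.18, -0.089, 0.0]]
183 [[-0.185, 0.048, -0.001], [-0.184, -0.073, -0.002], [-0.184, -0.089, 0.0]]
186 [[-0.189, 0.047
[... 195 characters left out ...]
09, -0.0]]
195 [[-0.2, 0.048, -0.001], [-0.199, -0.073, 0.001], [-0.199, -0.09, -0.001]]
198 [[-0.204, 0.048, -0.001], [-0.203, -0.073, -0.001], [-0.203, -0.09, 0.0]]
201 [[-0.208, 0.048, -0.0], [-0.207, -0.073, 0.0], [-0.207, -0.09, 0.001]]
204 [[-0.211, 0.048, -0.001], [-0.211, -0.073, -0.0], [-0.211, -0.09, -0.001]]
207 [[-0.215, 0.049, -0.001], [-0.214, -0.073, 0.002], [-0.214, -0.09, 0.0]]
210 [[-0.219, 0.048, 0.0], [-0.218, -0.073, -0.0], [-0.218, -0.09, 0.0]]
213 [[-0.223, 0.049, -0.001], [-0.222, -0.073, 0.0], [-0.222, -0.09, -0.001]]
216 [[-0.227, 0.048, 0.0], [-0.226, -0.074, -0.001], [-0.226, -0.09, 0.001]]
219 [[-0.231, 0.049, -0.001], [-0.23, -0.074, -0.0], [-0.229, -0.09, 0.0]]
```

View pics/wrist5.png

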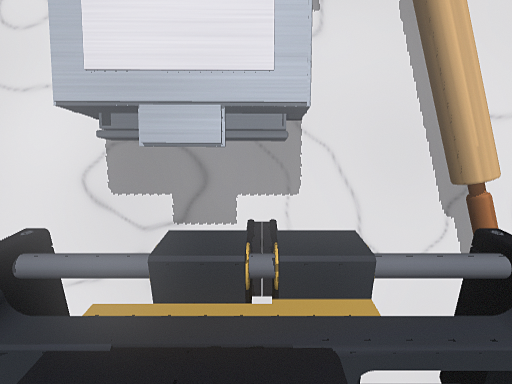

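Run:
```python
from h import *
from plan import stv,R
from workcell import arm
s=np.load("wrist5.npz");w=cloud(s);st=arm.read_state();M=R.from_quat(st["ee_rot"]).as_matrix()
tl=lambda p:(p-st["eef_pos"])@M*1000
print("cam",tl(s["T"][:3,3]).round(1))
def pr(p):
    q=(M@(np.array(p)/1000)+st["eef_pos"]-s["T"][:3,3])@s["T"][:3,:3];K=s["mtx"];return (K[0,2]+K[0,0]*q[0]/-q[2]).round(1),(K[1,2]-K[1,1]*q[1]/-q[2]).round(1)
for p in [(0,0,0),(9.5,0,0),(-9.5,0,0),(9.5,0,-19),(9.5,0,-38),(0,0,-19)]:print(p,pr(p))
for v in range(214,240,1): print(v,[tl(w[v,u]).round(0).astype(int).tolist() for u in (250,254,258,262,266,270,275)])
print("plate")
for v in range(100,150,3): print(v,[stv(w[v,u]).round(3).tolist() for u in (120,245,270)])
c=cv2.resize(s["color"][205:305,220:305,::-1],None,fx=6,fy=6,interpolation=cv2.INTER_NEAREST);cv2.imwrite("pics/crop5.png",c)
```

```text
cam [  84.6   -2.5 -188.8]
(0, 0, 0) (np.float64(265.3), np.float64(229.3))
(9.5, 0, 0) (np.float64(265.4), np.float64(217.6))
(-9.5, 0, 0) (np.float64(265.1), np.float64(240.6))
(9.5, 0, -19) (np.float64(265.7), np.float64(227.9))
(9.5, 0, -38) (np.float64(266.0), np.float64(240.6))
(0, 0, -19) (np.float64(265.5), np.float64(240.6))
214 [[-37, -18, 128], [-36, -13, 127], [-36, -8, 127], [-36, -3, 127], [-37, 2, 128], [-36, 7, 127], [-37, 14, 129]]
215 [[-38, -18, 128], [-38, -13, 128], [-38, -8, 127], [-37, -3, 126], [-38, 2, 129], [-38, 7, 128], [-38, 14, 128]]
216 [[-39, -18, 126], [-39, -13, 127], [-40, -8, 128], [-40, -3, 128], [-39, 2, 127], [-39, 7, 128], [-39, 14, 127]]
217 [[-41, -18, 127], [-41, -13, 128], [-41, -8, 128], [-40, -3, 127], [-41, 2, 128], [-40, 7, 126], [-40, 14, 128]]
218 [[-42, -18, 127], [-42, -13, 127], [-42, -8, 127], [-41, -3, 126], [-41, 2, 126], [-42, 7, 127], [-41, 14, 126]]
219 [[-43, -18, 126], [-43, -13, 127], [-43, -8, 126], [-43, -3, 127], [-42, 2, 125], [-42, 7, 126], [-43, 14, 127]]
220 [[19, -10, -29], [-44, -13, 127], [-44, -8, 127], [-44, -3
[... 2723 characters left out ...]
4 [[-0.117, 0.089, 0.024], [-0.116, -0.054, 0.025], [-0.116, -0.082, 0.025]]
127 [[-0.123, 0.079, 0.043], [-0.123, -0.055, 0.043], [-0.123, -0.081, 0.043]]
130 [[-0.127, 0.078, 0.045], [-0.124, -0.054, 0.034], [-0.125, -0.082, 0.036]]
133 [[-0.13, 0.077, 0.047], [-0.13, -0.055, 0.048], [-0.129, -0.081, 0.047]]
136 [[-0.133, 0.077, 0.047], [-0.133, -0.055, 0.047], [-0.133, -0.081, 0.047]]
139 [[-0.135, 0.085, 0.032], [-0.135, -0.054, 0.036], [-0.134, -0.082, 0.037]]
142 [[-0.135, 0.103, -0.001], [-0.134, -0.052, -0.001], [-0.134, -0.083, 0.0]]
145 [[-0.139, 0.102, 0.001], [-0.138, -0.052, 0.001], [-0.137, -0.083, -0.0]]
148 [[-0.142, 0.103, -0.0], [-0.141, -0.052, 0.0], [-0.141, -0.083, 0.0]]
```

View pics/crop5.png

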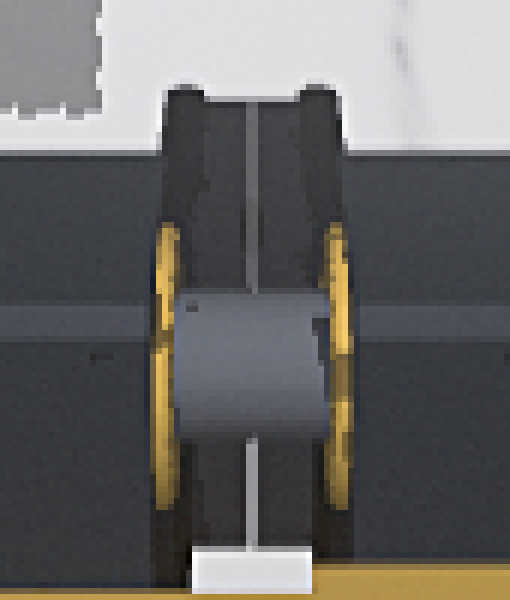

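Run:
```python
from fit import *
from plan import stv,R
from workcell import arm
st=arm.read_state()
for n in("scene","side"):
    s=arm.snapshot(n);M=R.from_quat(st["ee_rot"]).as_matrix()
    w=cloud(s)
    c=s["color"][:,:,::-1].copy()
    P=[st["eef_pos"]+M@np.array(p)/1000 for p in [(0,0,0),(0,0,-30),(0,0,-60)]]
    uv=proj(s,np.array(P));print(n,uv.round(1), st["time_s"])
    u0,v0=uv[0].astype(int);y0,x0=max(v0-50,0),max(u0-50,0)
    k=cv2.resize(c[y0:y0+90,x0:x0+100],None,fx=7,fy=6.5,interpolation=cv2.INTER_NEAREST)
    for q in uv: cv2.circle(k,(int((q[0]-x0+.5)*7),int((q[1]-y0+.5)*6.5)),4,(0,0,255),-1)
    cv2.imwrite(f"pics/tip_{n}.png",k)
    np.savez(n+"6.npz",**s)
print(arm.read_state()["eef_pos"]-st["eef_pos"])
```

```text
scene [[221.2 170.2]
 [219.9 162.8]
 [218.5 155.4]] 5.75
side [[261.1 208.7]
 [261.3 203.9]
 [261.6 198.9]] 5.75
[ 0.00077668  0.00551326 -0.00276725]
```

View pics/tip_scene.png

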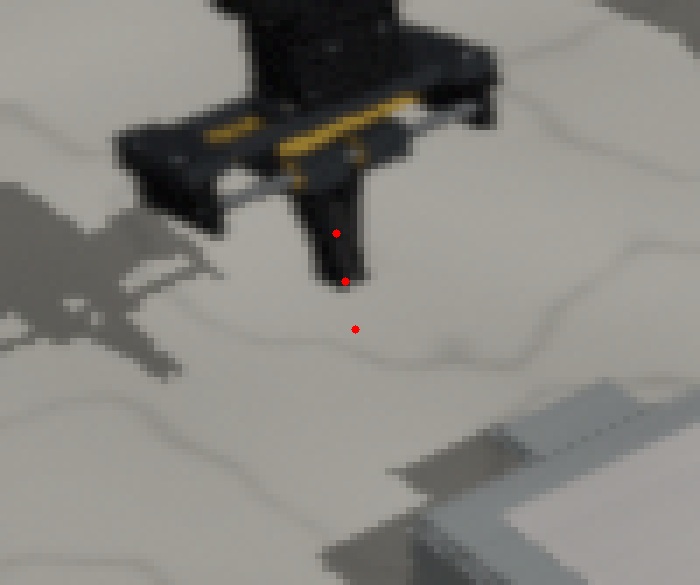

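View pics/tip_side.png

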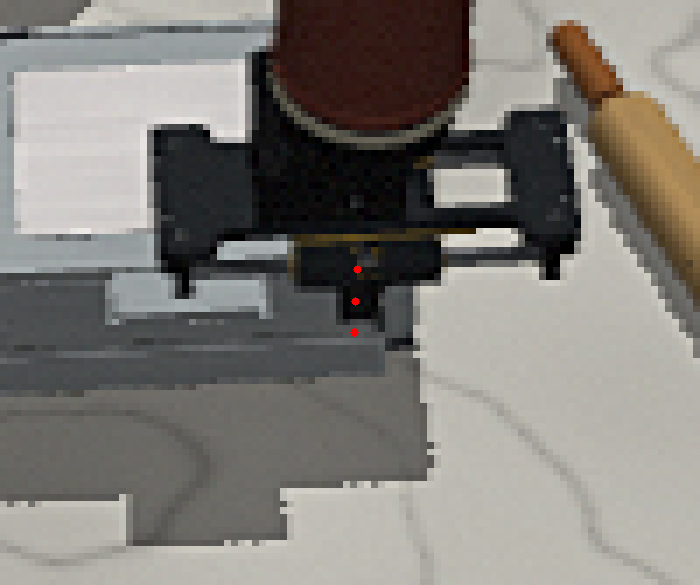

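The reported TCP projects about 28 mm beyond the visible fingertips in both the scene and side views. The fingertips are therefore 28 mm short of the TCP reading, which explains why they rode over the 47 mm plate. I'll plan with the true tip from here on.

```bash
python3 - <<'E'
t=open("plan.py").read()
t=t.replace('stv(s["eef_pos"]).round(4)','stv(s["eef_pos"]-OFF*M[:,2]).round(4)').replace('stove XYZ','TIP stove XYZ')
t=t.replace('p1=world(X,Y,Z);r1=rot(t)','r1=rot(t);p1=world(X,Y,Z)+OFF*r1.as_matrix()[:,2]')
t=t.replace('def stv','OFF=.028\ndef stv')
open("plan.py","w").write(t)
E
python3 plan.py -.175 -.072 .026 10
```

```text
t 5.85 TIP stove XYZ [-0.2139 -0.0753  0.1573] tilt 11.9 sideways 0.1 F(stove) [0.1, 0.3, -0.1] w 0.001 q [ 0.6   0.23 -0.32  1.75 -0.15  1.17  0.05]
-0.0 -0.5 -0.0 0.2 -0.1 3.4 0; -0.0 -0.5 -0.0 0.3 -0.1 3.4 0; -0.0 -0.5 -0.0 0.3 -0.1 3.4 0; -0.0 -0.5 -0.0 0.3 -0.1 3.4 0
```

Request:
move_arm(commands="0 -0.5 0 0.2 -0.1 3.2 0; 0 -0.5 0 0.3 -0.1 3.2 0; 0 -0.5 0 0.3 -0.1 3 0; 0 0 0 0 0 1 0; 0 0 0 0 0 0 0")

```text
time_s: 6.27
eef_pos: [0.5499, -0.1117, 0.027]
ee_rot: [0.801, 0.592, 0.074, -0.054]
force: [-0.9, 0.0, -0.2]
width: 0.0002
```

```bash
python3 plan.py -.17 -.072 .028 10
python3 - <<'E'
from fit import *
from workcell import arm
s=arm.snapshot("side"); cv2.imwrite("pics/side7.png",cv2.resize(s["color"][160:270,190:320,::-1],None,fx=5.5,fy=5.5,interpolation=cv2.INTER_CUBIC))
E
```

```text
t 6.27 TIP stove XYZ [-0.1826 -0.0732  0.0545] tilt 10.4 sideways -0.1 F(stove) [-0.2, 0.9, -0.2] w 0.0 q [ 0.54  0.33 -0.33  1.86 -0.09  0.96 -0.02]
0.1 -0.4 -0.2 0.7 -0.1 2.8 0
```

View pics/side7.png

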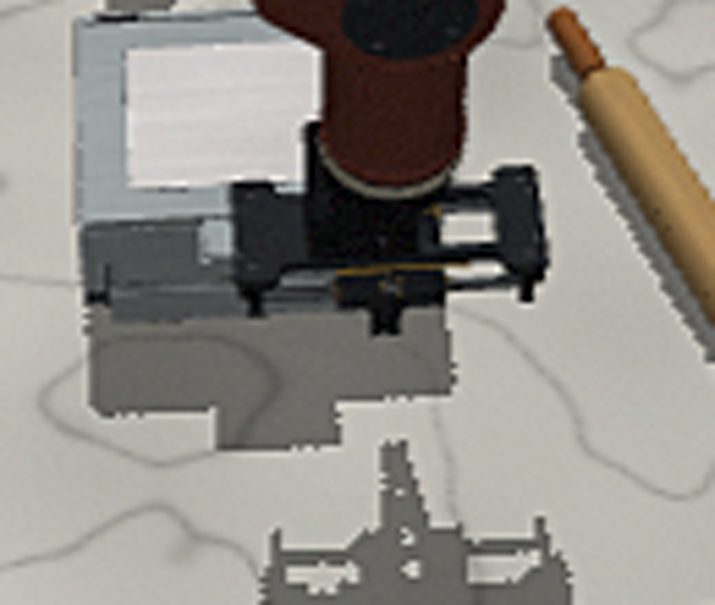

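The fingers are clear of the counter, since their shadow is well separated from them. Next I'll lower them in front of the plate.

Request:
move_arm(commands="0 0 0 0.2 0 1.5 0; 0 0 0 0.2 0 1.2 0; 0 0 0 0.2 0 0.2 0; 0 0 0 0 0 0 0")

```text
time_s: 6.65
eef_pos: [0.5564, -0.1023, 0.0038]
ee_rot: [0.801, 0.592, 0.075, -0.052]
force: [0.4, -0.2, 0.4]
width: 0.0003
```

```bash
python3 plan.py -.135 -.072 .027 10 5
```

```text
t 6.65 TIP stove XYZ [-0.1717 -0.0765  0.0314] tilt 10.5 sideways -0.4 F(stove) [-0.1, -0.4, 0.4] w 0.0 q [ 0.52  0.36 -0.33  1.88 -0.08  0.9  -0.04]
0.1 -0.1 -0.0 0.7 -0.1 0.2 0; 0.1 -0.1 -0.0 0.7 -0.1 0.2 0; 0.1 -0.1 -0.0 0.7 -0.1 0.2 0; 0.1 -0.1 -0.0 0.7 -0.1 0.2 0; 0.1 -0.1 -0.0 0.7 -0.1 0.2 0
```

Request:
move_arm(commands="0.1 0 0 0.7 -0.1 0.2 0; 0.1 0 0 0.7 -0.1 0.2 0; 0.1 0 0 0.7 -0.1 0.2 0; 0.1 0 0 0.6 -0.1 0.2 0; 0.1 0 0 0.4 -0.1 0.1 0")

```text
time_s: 7.07
eef_pos: [0.564, -0.0699, 0.0041]
ee_rot: [0.801, 0.591, 0.074, -0.053]
force: [0.5, -1.9, 0.4]
width: 0.0006
```

```bash
python3 plan.py
```

```text
t 7.07 TIP stove XYZ [-0.1384 -0.0745  0.0316] tilt 10.4 sideways -0.2 F(stove) [-1.7, -1.1, 0.4] w 0.001 q [ 0.47  0.36 -0.35  1.88 -0.08  0.9  -0.11]
```

Contact again at −1.7 N. I'll push on to the stop, expected at tip X≈−0.130.

Request:
move_arm(commands="0 0 0 0.4 0 0.1 0; 0 0 0 0.3 0 0.1 0; 0 0 0 0.3 0 0 0")

```text
time_s: 7.32
eef_pos: [0.5668, -0.061, 0.0039]
ee_rot: [0.802, 0.591, 0.073, -0.052]
force: [-4.7, -15.0, -1.0]
width: 0.0002
```

```bash
python3 plan.py
```

```text
t 7.32 TIP stove XYZ [-0.1291 -0.0746  0.0314] tilt 10.2 sideways -0.2 F(stove) [-15.7, 0.1, -1.0] w 0.0 q [ 0.45  0.36 -0.35  1.88 -0.07  0.89 -0.13]
```

The stop is reached: 15.7 N at tip X=−0.129, which matches the home position. I'll back off and re-pose for the lip.

Request:
move_arm(commands="0 0 0 -1 0 0 0; 0 0 0 -2 0 -0.5 0; 0 0 0 -3 0 -1 0; 0 0 0 -3 0 -1 0; 0 0 0 -1 0 -0.5 0")

```text
time_s: 7.73
eef_pos: [0.535, -0.1588, 0.0148]
ee_rot: [0.799, 0.594, 0.073, -0.054]
force: [-0.5, -0.4, 0.5]
width: 0.0002
```

```bash
python3 - <<'E'
from workcell import arm
from h import *
s=arm.snapshot("wrist"); cv2.imwrite("pics/wrist8.png",s["color"][:,:,::-1]); np.savez("wrist8.npz",**s)
from plan import stv
w=cloud(s)
for v in range(90,200,6): print(v,[stv(w[v,u]).round(3).tolist() for u in (110,245,270)])
E
python3 plan.py -.22 0 .07 50
```

```text
90 [[-0.128, 0.048, -0.001], [-0.128, -0.059, -0.0], [-0.128, -0.078, -0.0]]
96 [[-0.133, 0.048, -0.0], [-0.133, -0.059, -0.0], [-0.133, -0.078, 0.0]]
102 [[-0.138, 0.048, 0.0], [-0.138, -0.059, 0.001], [-0.137, -0.078, -0.0]]
108 [[-0.142, 0.048, -0.0], [-0.142, -0.059, -0.0], [-0.142, -0.078, 0.0]]
114 [[-0.147, 0.048, 0.0], [-0.147, -0.059, 0.001], [-0.147, -0.078, -0.0]]
120 [[-0.152, 0.048, 0.0], [-0.151, -0.058, -0.001], [-0.151, -0.078, -0.001]]
126 [[-0.156, 0.049, -0.0], [-0.156, -0.058, -0.0], [-0.156, -0.078, -0.0]]
132 [[-0.161, 0.049, -0.001], [-0.161, -0.058, -0.001], [-0.161, -0.078, -0.0]]
138 [[-0.166, 0.049, -0.0], [-0.165, -0.058, -0.0], [-0.165, -0.078, 0.001]]
144 [[-0.171, 0.049, 0.001], [-0.17, -0.058, -0.0], [-0.17, -0.079, -0.002]]
150 [[-0.175, 0.05, -0.0], [-0.175, -0.058, -0.0], [-0.175, -0.079, -0.0]]
156 [[-0.18, 0.05, 0.001], [-0.18, -0.058, 0.0], [-0.18, -0.079, 0.001]]
162 [[-0.185, 0.051, -0.001], [-0.185, -0.058, -0.001], [-0.184, -0.079, -0.0]]
168 [[-0.19, 0.051, -0.0], [-0.189, -0.058, -0.0], [-0.189, -0.079, -0.0]]
174 [[-0.195, 0.051, -0.0], [-0.194, -0.058, -0.0], [-0.194, -0.079, -0.001]]
180 [[-0.199, 0.051, -0.0], [-0.199, -0.058, -0.001], [-0.199, -0.079, -0.001]]
186 [[-0.204, 0.051, 0.0], [-0.204, -0.058, 0.0], [-0.204, -0.079, 0.0]]
192 [[-0.209, 0.052, -0.0], [-0.209, -0.058, 0.0], [-0.209, -0.079, -0.001]]
198 [[-0.214, 0.052, -0.001], [-0.214, -0.058, -0.001], [-0.214, -0.079, 0.001]]
t 7.78 TIP stove XYZ [-0.2328 -0.073   0.0428] tilt 10.4 sideways -0.1 F(stove) [-1.8, -0.5, 0.1] w 0.0 q [ 0.6   0.35 -0.31  1.86 -0.1   0.95  0.07]
0.0 5.7 0.0 0.5 -1.0 -0.4 0; 0.0 5.7 0.0 0.5 -1.0 -0.4 0; 0.0 5.7 0.0 0.6 -1.0 -0.3 0; 0.0 5.7 0.0 0.6 -1.0 -0.3 0; 0.0 5.7 0.0 0.6 -1.0 -0.2 0
0.0 5.7 0.0 0.7 -1.0 -0.1 0; 0.0 5.7 0.0 0.7 -1.0 -0.1 0
```

View pics/wrist8.png

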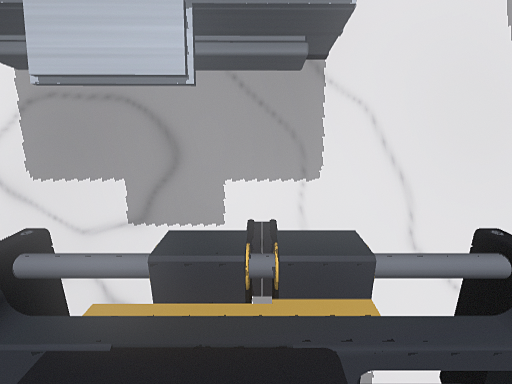

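The tray is home: at (300,50) its plate sits close to the box, under the lip. Now I'll tilt the tool and centre it on the lip.

Request:
move_arm(commands="0 5.7 0 0.5 -1 -0.6 0; 0 5.7 0 0.5 -1 -0.5 0; 0 5.7 0 0.6 -1 -0.3 0; 0 5.7 0 0.6 -1 -0.3 0; 0 5.7 0 0.6 -1 -0.2 0")

```text
time_s: 8.2
eef_pos: [0.499, -0.1196, 0.0499]
ee_rot: [0.75, 0.566, 0.278, -0.199]
force: [-0.5, -0.5, -0.3]
width: 0.0007
```

Request:
move_arm(commands="0 5.7 0 0.7 -1 -0.1 0; 0 5.7 0 0.7 -1 -0.1 0; 0 0 0 0 0 0 0")

```text
time_s: 8.45
eef_pos: [0.4806, -0.1073, 0.0611]
ee_rot: [0.718, 0.539, 0.358, -0.257]
force: [-0.8, -0.5, -1.9]
width: 0.0004
```

```bash
python3 plan.py -.18 0 .056 50
```

```text
t 8.45 TIP stove XYZ [-0.2156 -0.0054  0.0783] tilt 52.3 sideways -0.5 F(stove) [-0.7, 0.7, -1.9] w 0.0 q [ 1.08  0.52 -0.41  1.91 -0.67  1.24  0.78]
0.2 -1.2 0.5 0.2 -0.3 2.1 0; 0.2 -1.2 0.5 0.2 -0.3 2.1 0
```

```bash
python3 plan.py -.19 0 .048 52
python3 - <<'E'
from workcell import arm
import cv2
s=arm.snapshot("wrist"); cv2.imwrite("pics/wrist9.png",s["color"][:,:,::-1])
E
```

```text
t 8.45 TIP stove XYZ [-0.2156 -0.0054  0.0783] tilt 52.3 sideways -0.5 F(stove) [-0.7, 0.7, -1.9] w 0.0 q [ 1.08  0.52 -0.41  1.91 -0.67  1.24  0.78]
0.2 -0.2 0.5 -0.4 -0.3 1.9 0; 0.2 -0.2 0.5 -0.4 -0.3 1.9 0
```

View pics/wrist9.png

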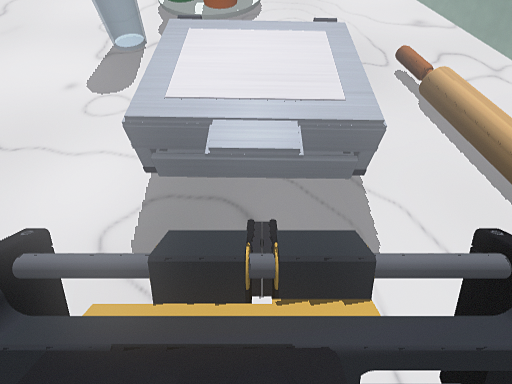

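The tray is home, with its plate at (260,163) flush. The lip at (255,140) is centred ahead of the fingers, so I'll lower them and go in under it.

Request:
move_arm(commands="0.2 0 0.4 -0.5 -0.2 1.8 0; 0.2 0 0.4 -0.5 -0.2 1.8 0; 0 0 0 0 0 0 0")

```text
time_s: 8.75
eef_pos: [0.4883, -0.0845, 0.0313]
ee_rot: [0.722, 0.538, 0.351, -0.257]
force: [-1.3, 0.3, 0.3]
width: 0.0007
```

```bash
python3 plan.py -.138 0 .05 53 4
```

```text
t 8.75 TIP stove XYZ [-0.1913 -0.0063  0.0487] tilt 51.5 sideways -0.2 F(stove) [-0.1, 1.3, 0.3] w 0.001 q [ 1.05  0.55 -0.42  1.94 -0.68  1.16  0.78]
0.0 0.4 0.1 0.9 -0.2 1.0 0; 0.0 0.4 0.1 0.9 -0.2 1.0 0; 0.0 0.4 0.1 0.9 -0.2 1.0 0; 0.0 0.4 0.1 0.9 -0.2 1.0 0
```

Request:
move_arm(commands="0 0.3 0 0.8 -0.2 1 0; 0 0.3 0 0.8 -0.2 1 0; 0 0.3 0 0.8 -0.1 1 0; 0 0.3 0 0.8 -0.1 1 0; 0 0 0 0 0 0 0")

```text
time_s: 9.17
eef_pos: [0.5011, -0.0267, 0.0353]
ee_rot: [0.717, 0.539, 0.357, -0.26]
force: [-0.6, 0.3, 0.8]
width: 0.0003
```

```bash
python3 plan.py -.135 0 .09 53 5
```

```text
t 9.17 TIP stove XYZ [-0.1325 -0.0018  0.0524] tilt 52.5 sideways -0.1 F(stove) [0.1, 0.6, 0.8] w 0.0 q [ 1.    0.52 -0.47  2.   -0.74  1.1   0.77]
0.0 0.1 0.2 0.6 -0.0 -0.5 0; 0.0 0.1 0.2 0.6 -0.0 -0.5 0; 0.0 0.1 0.2 0.6 -0.0 -0.5 0; 0.0 0.1 0.2 0.6 -0.0 -0.5 0; 0.0 0.1 0.2 0.6 -0.0 -0.5 0
```

```bash
cat > arc.py <<'E'
from plan import *
def tipat(th,r=.222):
    t=np.deg2rad(th); return .09-r*np.cos(t)-.010*np.sin(t), .078+r*np.sin(t)-.010*np.cos(t)
if __name__=="__main__":
    ths=[float(a) for a in sys.argv[2:]]; tilt=float(sys.argv[1])
    s=show(); r0=R.from_quat(s["ee_rot"]);p=s["eef_pos"];rr=[];n=len(ths)
    sl=Slerp([0,1],R.concatenate([r0,rot(tilt)]))
    for i,th in enumerate(ths):
        a,b=sl(i/n),sl((i+1)/n);X,Z=tipat(th);q=world(X,0,Z)+OFF*b.as_matrix()[:,2]
        rr.append(" ".join(f"{v:.1f}" for v in [*np.degrees((a.inv()*b).as_rotvec()),*(a.inv().apply(q-p)*100)])+" 0");p=q
    print("; ".join(rr))
E
python3 arc.py 53 0 4 8 12 16
```

```text
t 9.17 TIP stove XYZ [-0.1325 -0.0018  0.0524] tilt 52.5 sideways -0.1 F(stove) [0.1, 0.6, 0.8] w 0.0 q [ 1.    0.52 -0.47  2.   -0.74  1.1   0.77]
0.0 0.1 0.2 1.3 -0.2 -0.9 0; 0.0 0.1 0.2 1.2 0.0 -1.0 0; 0.0 0.1 0.2 1.3 0.0 -0.9 0; 0.0 0.1 0.2 1.4 0.0 -0.8 0; 0.0 0.1 0.2 1.4 0.0 -0.7 0
```

Request:
move_arm(commands="0 0.1 0.2 1.2 -0.1 -0.9 0; 0 0.1 0.2 1.2 0 -1 0; 0 0.1 0.2 1.3 0 -0.9 0; 0 0.1 0.2 1.4 0 -0.8 0; 0 0 0 0 0 0 0")

```text
time_s: 9.58
eef_pos: [0.5001, -0.0222, 0.1001]
ee_rot: [0.719, 0.534, 0.357, -0.264]
force: [0.6, -0.4, -1.4]
width: 0.0006
```

```bash
python3 arc.py 53 16 21 26 31 36;python3 - <<'E'
from workcell import arm
import cv2
s=arm.snapshot("wrist"); cv2.imwrite("pics/wrist10.png",s["color"][:,:,::-1])
E
```

```text
t 9.58 TIP stove XYZ [-0.1286  0.0004  0.1171] tilt 52.7 sideways 0.0 F(stove) [-0.2, -0.6, -1.4] w 0.001 q [ 1.02  0.4  -0.49  1.99 -0.76  1.2   0.69]
-0.0 0.1 0.0 1.1 0.0 -0.6 0; -0.0 0.1 0.0 1.8 0.0 -0.7 0; -0.0 0.1 0.0 1.9 0.0 -0.5 0; -0.0 0.1 0.0 1.9 0.0 -0.4 0; -0.0 0.1 0.0 1.9 0.0 -0.2 0
```

View pics/wrist10.png

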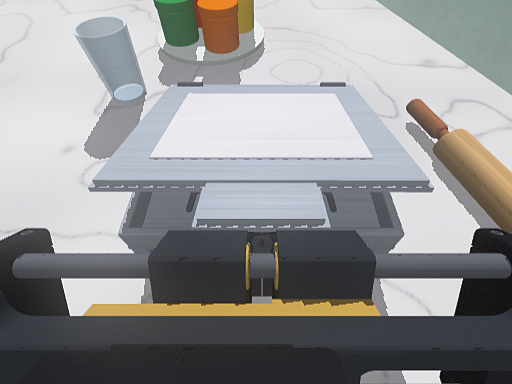

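The cover is lifting: its front edge at (260,187) is off the rim, and the fingers are under the lip at (262,228). I'll keep following the arc.

Request:
move_arm(commands="0 0.1 0 1.2 0 -0.5 0; 0 0.1 0 1.8 0 -0.6 0; 0 0.1 0 1.9 0 -0.5 0; 0 0.1 0 1.9 0 -0.3 0; 0 0.1 0 1.9 0 -0.2 0")

```text
time_s: 10.05
eef_pos: [0.5083, 0.0117, 0.18]
ee_rot: [0.72, 0.53, 0.359, -0.269]
force: [0.1, -0.9, -1.9]
width: 0.0006
```

```bash
python3 arc.py 53 40 45 50 55 60
```

```text
t 10.05 TIP stove XYZ [-0.0939  0.0024  0.1967] tilt 53.3 sideways 0.1 F(stove) [-0.8, -0.4, -1.9] w 0.001 q [ 1.    0.27 -0.52  1.97 -0.82  1.29  0.56]
-0.0 -0.1 -0.1 1.8 0.2 -0.4 0; -0.0 -0.1 -0.1 1.9 -0.0 0.1 0; -0.0 -0.1 -0.1 1.9 -0.0 0.3 0; -0.0 -0.1 -0.1 1.9 -0.0 0.4 0; -0.0 -0.1 -0.1 1.8 -0.0 0.6 0
```

Request:
move_arm(commands="0 0 0 1.8 0 -0.3 0; 0 0 0 1.9 0 0.1 0; 0 0 0 1.9 0 0.3 0; 0 0 0 1.9 0 0.4 0; 0 0 0 1.8 0 0.6 0")

```text
time_s: 10.47
eef_pos: [0.5274, 0.0756, 0.2514]
ee_rot: [0.72, 0.529, 0.358, -0.27]
force: [-0.3, -0.4, 0.1]
width: 0.0005
```

```bash
python3 arc.py 53 65 70 74 78 82;python3 - <<'E'
from workcell import arm
import cv2
s=arm.snapshot("side"); cv2.imwrite("pics/side11.png",s["color"][:,:,::-1])
s=arm.snapshot("scene"); cv2.imwrite("pics/scene11.png",s["color"][:,:,::-1])
E
```

```text
t 10.47 TIP stove XYZ [-0.0272  0.0026  0.2682] tilt 53.3 sideways 0.1 F(stove) [-0.5, 0.2, 0.1] w 0.001 q [ 0.95  0.14 -0.58  1.94 -0.89  1.32  0.41]
-0.0 -0.1 -0.1 1.4 0.3 0.7 0; -0.0 -0.1 -0.1 1.7 -0.0 0.9 0; -0.0 -0.1 -0.1 1.3 -0.0 0.8 0; -0.0 -0.1 -0.1 1.2 -0.0 0.9 0; -0.0 -0.1 -0.1 1.2 -0.0 1.0 0
```

View pics/scene11.png

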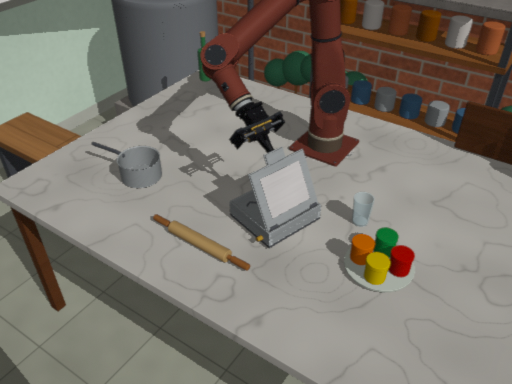

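The cover is at about 60°, with the fingers behind the lip at (270,150). I'll continue at the same pace and slow down near upright.

Request:
move_arm(commands="0 0 0 1.4 0.2 0.7 0; 0 0 0 1.7 0 0.9 0; 0 0 0 1.3 0 0.8 0; 0 0 0 1.2 0 0.9 0; 0 0 0 1.2 0 1 0")

```text
time_s: 10.98
eef_pos: [0.5516, 0.1463, 0.2783]
ee_rot: [0.722, 0.528, 0.357, -0.27]
force: [-0.0, -1.3, -0.3]
width: 0.0004
```

```bash
python3 arc.py 53 84 87 90 93 95
```

```text
t 10.98 TIP stove XYZ [4.750e-02 1.000e-04 2.951e-01] tilt 53.2 sideways 0.1 F(stove) [-1.3, -0.3, -0.3] w 0.0 q [ 0.87  0.1  -0.65  1.92 -0.93  1.24  0.29]
-0.0 -0.0 -0.2 0.8 0.0 0.6 0; -0.0 -0.0 -0.2 0.8 -0.0 0.8 0; -0.0 -0.0 -0.2 0.8 -0.0 0.9 0; -0.0 -0.0 -0.2 0.7 -0.0 0.9 0; -0.0 -0.0 -0.2 0.4 0.0 0.6 0
```

Request:
move_arm(commands="0 0 0 0.8 0 0.6 0; 0 0 0 0.8 0 0.8 0; 0 0 0 0.8 0 0.9 0; 0 0 0 0.7 0 0.9 0; 0 0 0 0.5 0 0.7 0")

```text
time_s: 11.4
eef_pos: [0.5685, 0.203, 0.2841]
ee_rot: [0.721, 0.528, 0.357, -0.271]
force: [1.0, 0.9, 0.2]
width: 0.0005
```

```bash
python3 arc.py 53 96 98 100 102 104
python3 - <<'E'
from workcell import arm
import cv2
s=arm.snapshot("wrist"); cv2.imwrite("pics/wrist12.png",s["color"][:,:,::-1])
E
```

```text
t 11.4 TIP stove XYZ [1.066e-01 3.000e-04 3.008e-01] tilt 53.2 sideways 0.2 F(stove) [1.1, -0.7, 0.2] w 0.0 q [ 0.8   0.11 -0.7   1.91 -0.95  1.15  0.21]
-0.0 -0.0 -0.2 -0.3 0.0 -0.2 0; -0.0 -0.0 -0.2 0.4 -0.0 0.7 0; -0.0 -0.0 -0.2 0.4 -0.0 0.7 0; -0.0 -0.0 -0.2 0.4 0.0 0.7 0; -0.0 -0.0 -0.2 0.3 0.0 0.7 0
```

View pics/wrist12.png

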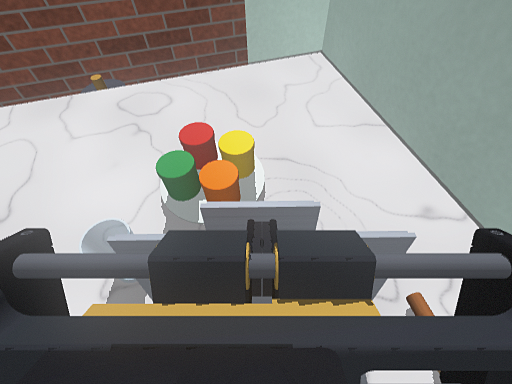

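Request:
move_arm(commands="0 0 0 0.4 0 0.6 0; 0 0 0 0.4 0 0.7 0; 0 0 0 0.3 0 0.6 0; 0 0 0 0 0 0 0")

```text
time_s: 11.78
eef_pos: [0.5751, 0.2278, 0.2808]
ee_rot: [0.721, 0.529, 0.357, -0.271]
force: [0.3, 0.6, 0.9]
width: 0.0006
```

```bash
python3 plan.py
python3 - <<'E'
from workcell import arm
import cv2
s=arm.snapshot("scene"); cv2.imwrite("pics/scene13.png",s["color"][:,:,::-1])
E
```

```text
t 11.78 TIP stove XYZ [0.1323 0.0011 0.2976] tilt 53.2 sideways 0.3 F(stove) [0.7, -0.1, 0.9] w 0.001 q [ 0.77  0.12 -0.73  1.91 -0.95  1.11  0.18]
```

View pics/scene13.png

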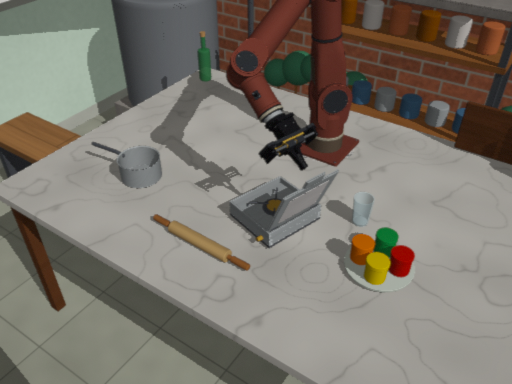

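The cover is leaning open past upright, at (305,195). I'll retract back and up, well clear.

Request:
move_arm(commands="0 0 0 -0.5 0 -1.5 0; 0 0 0 0 0 -3 0; 0 0 0 0 0 -3.5 0; 0 0 0 0 0 -3.5 0; 0 0 0 0 0 -3 0")

```text
time_s: 12.25
eef_pos: [0.5363, 0.1137, 0.3626]
ee_rot: [0.72, 0.53, 0.353, -0.276]
force: [0.7, -0.0, -0.6]
width: 0.0002
```

Request:
move_arm(commands="0 0 0 -2 0 -2 0; 0 0 0 -2 0 -2 0; 0 0 0 -1 0 -1 0; 0 0 0 0 0 0 0; 0 0 0 0 0 0 0")

```text
time_s: 12.67
eef_pos: [0.5166, 0.0352, 0.3563]
ee_rot: [0.722, 0.527, 0.356, -0.271]
force: [-0.7, 0.2, -0.4]
width: 0.0003
```

```bash
python3 plan.py
python3 - <<'E'
from workcell import arm
from h import *
from plan import stv
for n in("scene","side","wrist"):
    s=arm.snapshot(n); cv2.imwrite(f"pics/{n}14.png",s["color"][:,:,::-1]); np.savez(n+"14.npz",**s)
    w=cloud(s); S=np.stack([(w-np.r_[0,0,0])[...,0]]*1)
    from plan import C,xs,ys
    X=(w[...,0]-C[0])*xs[0]+(w[...,1]-C[1])*xs[1];Y=(w[...,0]-C[0])*ys[0]+(w[...,1]-C[1])*ys[1];z=w[...,2]
    m=(X>.05)&(X<.22)&(abs(Y)<.1)&(z>.12)&(z<.32)
    if m.sum()>30: a=np.polyfit(z[m],X[m],1);print(n,m.sum(),"cover angle",np.pi/2+np.arctan(a[0]),"zmax",z[m].max())
    m=(X<-.1)&(X>-.2)&(abs(Y)<.1)&(z>.02)&(z<.045)
    if m.sum()>5: print(n,"tray X",np.percentile(X[m],[5,25,50,75]).round(3),m.sum())
a=np.load("scene0.npz");b=np.load("scene14.npz");wa,wb=cloud(a),cloud(b)
for k,(u,v) in dict(pan=(140,168),tum=(362,210),pin=(200,242),tt=(377,268)).items():
    s_=np.s_[v-12:v+13,u-14:u+15];print(k,np.nanmax(np.abs(np.nan_to_num(a["color"][s_].astype(int)-b["color"][s_]))),np.nanmedian(np.abs(wa[s_]-wb[s_])))
E
```

```text
t 12.67 TIP stove XYZ [-0.069   0.0012  0.3731] tilt 53.1 sideways 0.2 F(stove) [0.0, 0.7, -0.4] w 0.0 q [ 1.    0.07 -0.53  1.78 -0.87  1.54  0.29]
scene 1032 cover angle 1.9252390819236331 zmax 0.3011579197716955
side 473 cover angle 1.9552591447376027 zmax 0.2967670165412335
side tray X [-0.126 -0.124 -0.122 -0.118] 300
wrist 11521 cover angle 1.9489019187102696 zmax 0.29936884265274255
pan 7 0.0032433861319896007
tum 7 0.00191432942759856
pin 7 0.00199122801173357
tt 7 0.0012199276167852435
```

View pics/scene14.png

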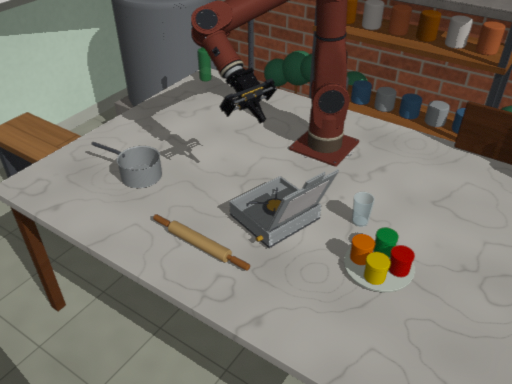

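View pics/wrist14.png

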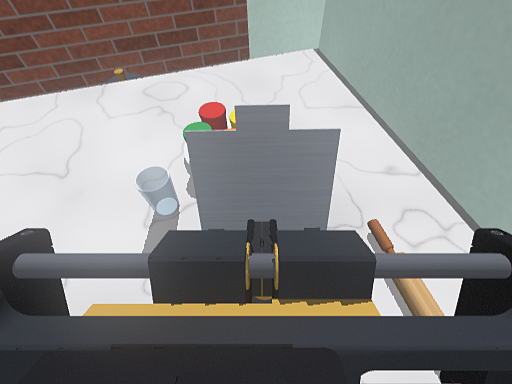

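Run:
```python
from h import *
from plan import C,xs,ys
s=np.load("side14.npz");w=cloud(s)
X=(w[...,0]-C[0])*xs[0]+(w[...,1]-C[1])*xs[1];Y=(w[...,0]-C[0])*ys[0]+(w[...,1]-C[1])*ys[1];z=w[...,2]
for lo,hi in((.055,.072),(.022,.042)):
    m=(X<-.09)&(X>-.16)&(abs(Y)<.095)&(z>lo)&(z<hi);print(lo,m.sum(),np.median(X[m]).round(4))
```

```text
0.055 173 -0.1124
0.022 227 -0.1218
```

```bash
python3 -c "
from workcell import arm
print(arm.finish_job())"
```

```text
the job is handed in; nothing more can be done
None
```

The drip tray is pushed fully home and the cover stands open past upright by itself. The job is handed in with the fingers shut, holding nothing and clear of everything. It took about 13 s of the 53 s allowed. The hand-in gives no verdict.

**Tray:** I pushed it home first, at its right-hand end, using the shut fingers. It met the stop at 15.7 N. The last side view puts its face 9.4 mm outside the box front, against 10 mm when home.

**Cover:** I lifted it from under the lip and followed it over past upright, then backed away. The last three views read 1.93, 1.96 and 1.95 rad, so it is leaning against its stop at 1.95.

**Bystanders:** The image areas around the saucepan, tumbler, rolling pin and turntable match the start within noise.

**What went wrong:** The reported TCP lay about 28 mm beyond the visible fingertips. Because of that:
- The first tray push stopped about 13 mm short, and the finger slid over the plate into the tray.
- A second try passed over the plate.

I measured the offset in two camera views and corrected for it. Forces stayed low during those two pushes, at most 3.5 N at the readings taken.

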